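# Fetch the trinket box from behind the bric-a-brac

### The arm

A 7-joint arm with a two-finger parallel gripper is mounted at the origin on the work surface. World frame = base frame: x ahead of the robot, y to its left, z up, the work surface at z = 0. Lengths are in m, angles in degrees, forces in N, time in s.
With the tool pointing down it reaches from about 0.425 to 0.875 m from the base axis. Payload 4.7 kg.
Tool frame: the origin (TCP) lies on the centre line of the jaws, within the pads' length; the fingertips stand env.nose_length ahead of it and the grasp point (between the pads) lies 8 mm behind it (env.nose_length is the distance from the TCP to the fingertips, in m); y points along the fingers, z is the direction in which the jaws open and shut, and the axes are right-handed (so a half turn about y gives the same grasp; the last joint's range is limited). The gripper opens to 87 mm and grips with 3 to 60 N. Pads are 19 mm wide; open, the fingers measure 117 mm over their backs; the gripper's body (75 mm by 190 mm) begins 51 mm behind the grasp point.
Start: joints at [67.844, 18.392, -4.016, 83.108, 1.295, 78.541, -3.26], TCP at [0.254, -0.599, 0.199] pointing down, gripper open.
Joint ranges: [-163.93, 163.93], [-17.29, 119.83], [-79.2, 71.16], [3.27, 140.29], [-89.18, 269.18], [5.43, 117.66], [-154.24, 154.24]. Speed limits (degrees/s): [147.25, 147.25, 180, 180, 180, 180, 180].

### API

Orientations are given as [roll, pitch, yaw] about the fixed x, y, z axes, in that order (R = Rz(yaw) Ry(pitch) Rx(roll)).
In Python, from cell import env, read_camera, camera_info, job, models gives the robot as it stands.
- The arm moves only by the tool move_arm, never from a script. Its argument "moves" is a list of rows, each a list of 6 numbers: the shift along the tool's x, y, z in mm, then the turn, a rotation vector about the tool's x, y, z in degrees. In form: [[x, y, z, ax, ay, az], ...]. A call has 1 to 20 rows; each row is the pose to reach, as a shift and turn from the pose commanded when the call began, along the tool's axes at that moment; what a row does not reach only later rows make up. A row lasts 1/12 s, in which the tool goes at most 41.7 mm and 7.16 degrees, less where a joint would pass 70% of its speed; a pose out of reach is approached as far as the arm can. A call with a gripper value outside its range is refused whole. "claw" is the finger opening in mm, from 0 to 87, set as the call begins (left out, the last holds). The fingers move at their own pace and stop on an object; "newtons" is the grip in N (left out, the last holds). Time passes only in rows, so rows that repeat a pose let the fingers close. It gives the time, the measured TCP pose, the force and the opening at its end, in the units of the state.
- env.get_obs(): the state, without advancing time (a new reading comes with each control period).
- read_camera(name): name is "side" or "top" or "wrist"; returns (picture, depth): 400x640x3 uint8, red, green, blue; 400x640 float32, m along the optical axis (not along the pixel's ray), 0 where there is no reading.
- camera_info(name): a dict with "fx", "fy", "cx", "cy" (pixels), "R" (3x3) and "t" (3): a world point X has camera coordinates R X + t. Camera axes: x right, y down, z forward; pixel columns grow to the right and rows downward; lengths in m; the calibration is good to about 2 mm. A picture is of the moment at which its call begins: read the wrist's pose just before it. camera_info takes no time and is no camera call; for the wrist camera it gives the pose at the moment of the call.
- job.sign_off(): hands the job in, once; it reports no verdict.
Trained networks look in the newest picture that a camera, given by its name, has taken for a name from the list of things; names that differ only in an ending like _2 or _b are one class to them, and where a whole thing is asked for, a point or a joint stands for the part that bears it (a point fixed in the world has none). Each returns a list of dicts, best first, with "score" (0 to 1); they miss things now and then, are a little off and sometimes report something else, mostly with a low value. They report only what shows in the picture. A call takes as long as a camera call.
- models.spot_in(target, camera): "point" ([x, y, z] in m, in world coordinates, good to about 4 mm: the middle of the surface that is visible of it).
- models.cut_out(target, camera): "mask" (400x640 bool, what is visible of it).
The state is a dict: "time_s": time; "qpos": joint angles; "joint_velocities": joint speeds; "effort": joint torques, N m; "tool_pos": TCP position; "tool_rot": TCP orientation; "force": force on the tool from outside, world axes, zero at the start; "wrist_torque": the same for the moment, N m; "grip_width": finger opening in m.
Only numpy, scipy, OpenCV 4.12 (cv2) and the standard library are available. Lean on these libraries where they do the work, as an engineer would, in place of code of your own. Each camera call takes 0.05 s, during which the arm holds its last target.

### The job

An order has come in for the small wooden trinket box at the back of the white stock basket. First clear the three tall pieces around it (brass candlestick, wooden pepper mill, blue vase) out of the basket and stand all three upright on the grey felt mat; then set the trinket box flat in the middle of the parcel scale's pan; and last, when it is on the scale, stand each tall piece back in the basket on the very spot where it stood before. Set everything down gently without dropping or tipping it, and leave the little bell and dish in the basket and the utility knife on the mat where they are.

Things in the scene. Friction and masses are not known exactly. Their poses are not given: they have to be found in the camera images.
- candlestick: Brass candlestick, round, 145 mm tall: foot 54 mm across, thin stem (16 mm), drip pan 42 mm across at 98 to 102 mm height, above it a plain cylindrical socket 28 mm across from 106 to 145 mm height (grip there, about 128 mm up). About 0.35 kg, loose. Origin: centre of the underside; z up along its axis; its yaw means nothing.
- pepper_mill: Dark wooden pepper mill, round, turned, 161 mm tall with a small steel knob on top: foot 54 mm across, neck, and a plain cylindrical head 44 mm across from 112 to 146 mm height (grip there, about 130 mm up). About 0.25 kg, loose. Origin: centre of the underside; z up along its axis; its yaw means nothing.
- vase: Blue glazed bud vase, round, 120 mm tall: foot 42 mm and belly 60 mm across (widest 38 mm up), plain cylindrical neck 26 mm across from 82 to 112 mm height (grip there, about 100 mm up), lip 34 mm across. About 0.28 kg, loose. Origin: centre of the underside; z up along its axis; its yaw means nothing.
- trinket_box: Closed wooden trinket box with small brass fittings, 62 mm long (its x), 46 mm wide (its y), 42 mm tall, about 0.14 kg, loose; the lid does not open. It stands at the back of the basket with a tall piece close on its left, on its right and in front. Origin: centre of the underside, z up.
- basket: White slatted stock basket, fixed to the table, open on top, outside 236 mm (its x) by 246 mm (its y), walls 60 mm high and 5 mm thick, inner floor 5 mm above the table. Its +x side is the back. At the start the tall pieces stand on its floor at about (-12, 0), (50, 68) and (50, -68) mm in its frame, which piece where changes; the box at about (68, 0). Basket, mat and scale change places among left, middle and right. Origin: centre of the underside.
- mat: Grey felt packing mat, fixed, 250 mm (its x) by 180 mm (its y), 5 mm thick. The knife lies along its +y edge; the rest is free. Origin: centre of the underside, z up.
- scale_pan (a point): Centre of the top face of the steel pan of a low parcel scale, 40 mm above the table; the pan measures 150 mm (x) by 170 mm (y), is rigid and does not sink. The scale is fixed; its display strip is on its -x side.
- bell: Small brass hand bell with a wooden handle, 42 mm across, 48 mm tall, loose, near the basket's front (-x) +y corner. To be left alone. Origin: centre of the underside.
- dish: Small white ceramic dish, 62 mm across, 20 mm tall, loose, near the basket's front (-x) -y corner. To be left alone. Origin: centre of the underside.
- knife: Grey utility knife, blade in, 145 mm long (along its x), 24 mm wide, 16 mm tall, loose, lying along the mat's +y edge (its middle 65 to 71 mm from the mat's centre line). To be left alone. Origin: underside of its middle.

How it is judged:
By the outcome, as a careful person would: the job done as asked, in the order asked, and still so for the second after the job is handed in, with the robot touching nothing.
It also fails if it takes over 147 s, if anything falls off the work surface, if the arm or the gripper's body presses on something with over 40 N, if the wrist force passes 120 N, or if a joint passes its speed limit or range.

## Working session

There is one attempt and no reset: what is moved stays moved. The work goes in short steps, Python scripts to look and compute and a tool call to move; the robot and the scene stay as the last step left them, time stands still between calls to the robot, and variables do not carry over. Pictures are saved under pics/ and viewed, and the job is handed in when it is done.

Besides the shell and the picture viewer there is one more tool, called after "Request:" as name(argument=value, ...) on one line, values as JSON. move_arm: Moves the arm, as the interface text tells. Its arguments: {"type":"object","properties":{"moves":{"type":"array","items":{"type":"array","items":{"type":"number"}}},"claw":{"type":"number"},"newtons":{"type":"number"}},"required":["moves"]}

```bash
ls; mkdir -p pics; python3 - <<'E'
from cell import env, read_camera, camera_info, job, models
import cv2,numpy as np
print(env.get_obs(), env.nose_length)
for n in ["top","side","wrist"]:
    p,d=read_camera(n); cv2.imwrite(f"pics/{n}0.png",p[:,:,::-1]); i=camera_info(n); print(n,i)
E
```

```text
pics
{'time_s': 0.0, 'qpos': array([67.84484028, 18.43991323, -4.01700697, 83.17380018,  1.29585943,
       78.54106401, -3.25794769]), 'joint_velocities': array([-0.00973787, -0.0807076 ,  0.08638334,  0.0705819 , -0.05118329,
        0.01931894,  0.06470153]), 'effort': array([-1.34168960e-03, -4.91291285e+01, -4.04707426e-01, -3.12528706e+01,
       -6.38995506e-02,  4.36739030e-02,  1.82643525e-04]), 'tool_pos': array([ 0.25331855, -0.59796304,  0.19806174]), 'tool_rot': array([-9.01094808e+01, -6.07933721e-03, -1.57031485e+02]), 'force': array([-0.62398177,  1.18108411,  0.96233738]), 'wrist_torque': array([-0.01950316, -0.04481876, -0.04220202]), 'grip_width': 0.08696110042862598} 0.011
top {'fx': 438.27067584231816, 'fy': 438.27067584231816, 'cx': 321.7864751601593, 'cy': 207.34644026831648, 'R': array([[-0.01188936, -0.99991365,  0.00559779],
       [-0.99871691,  0.01159917, -0.04929491],
       [ 0.04922572, -0.0061767 , -0.99876858]]), 't': array([-0.01901231,  0.50696371,  1.02472222])}
side {'fx': 392.33715050894347, 'fy': 392.33715050894347, 'cx': 321.4430034267111, 'cy': 199.96010865923438, 'R': array([[-0.97246858, -0.23287438,  0.00862505],
       [-0.18526954,  0.75016372, -0.63476735],
       [ 0.14135085, -0.61888926, -0.77265518]]), 't': array([0.5022523 , 0.14532678, 1.10048954])}
wrist {'fx': 344.60448693129973, 'fy': 344.60448693129973, 'cx': 321.7782001672078, 'cy': 200.423137963625, 'R': array([[ 0.39023689, -0.92071341, -0.00141292],
       [-0.88308905, -0.37472344,  0.28237577],
       [-0.26051661, -0.10894571, -0.95930283]]), 't': array([-0.64927982, -0.03517147,  0.39158853])}
```

View pics/top0.png

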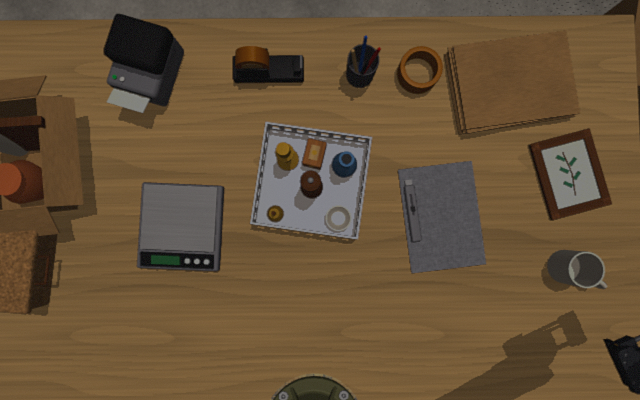

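View pics/side0.png

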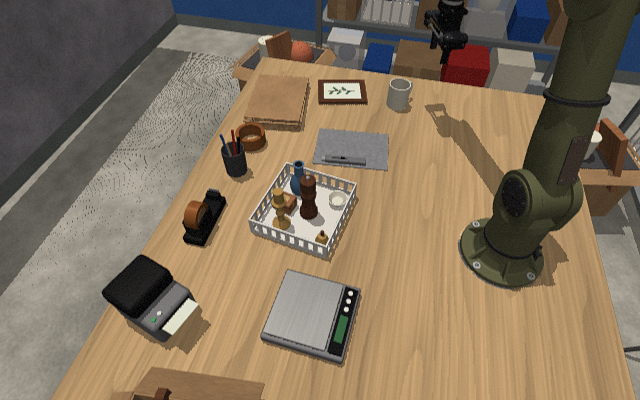

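```bash
cat > h.py <<'E'
from cell import env, read_camera, camera_info, job, models
import cv2,numpy as np
np.set_printoptions(precision=4,suppress=True)
def cloud(d,i,m):
    v,u=np.nonzero(m&(d>0)); z=d[v,u]
    c=np.stack([(u-i['cx'])/i['fx']*z,(v-i['cy'])/i['fy']*z,z],1)
    return (c-i['t'])@i['R']   # R^T (c-t)
def fitc(P):
    from scipy.optimize import least_squares
    return P
E
python3 - <<'E'
from h import *
import pickle
out={}
for n in ["top","side"]:
    p,d=read_camera(n); i=camera_info(n)
    out[n]=(p,d,i,{})
    ov=p.copy()
    for k in ["candlestick","pepper_mill","vase","trinket_box","basket","mat","scale_pan","bell","dish","knife"]:
        try: r=models.cut_out(k,n)
        except Exception as e: print(k,e); continue
        s=models.spot_in(k,n)
        if not r: print(n,k,"none", [(q['point'],q['score']) for q in s[:2]]);continue
        m=r[0]['mask']; out[n][3][k]=m
        P=cloud(d,i,m); 
        print(n,k,[round(q['score'],2) for q in r],m.sum(),'med',np.median(P,0),'z',np.percentile(P[:,2],[2,50,98]),'spot',[(q['point'],round(q['score'],2)) for q in s[:2]])
        ov[m]=(ov[m]//2+np.random.randint(0,128,3)).astype(np.uint8)
    cv2.imwrite(f"pics/ov_{n}.png",ov[:,:,::-1])
pickle.dump(out,open('o.pkl','wb'))
print(env.get_obs()['time_s'])
E
```

```text
top candlestick [0.86, 0.68] 534 med [0.6158 0.0533 0.1062] z [0.0038 0.1062 0.151 ] spot [([0.6167, 0.05, 0.1089], 0.76), ([0.5456, -0.001, 0.1558], 0.37)]
top pepper_mill [0.92, 0.41] 477 med [ 0.5493 -0.0005  0.1516] z [0.0248 0.1516 0.1636] spot [([0.5452, 0.0008, 0.1519], 0.85), ([0.4802, -0.0644, 0.0193], 0.34)]
top vase [0.65] 575 med [ 0.5971 -0.0739  0.0702] z [0.003  0.0702 0.127 ] spot [([0.597, -0.0713, 0.0781], 0.86), ([0.5, -0.2347, 0.0194], 0.31)]
top trinket_box [0.61] 577 med [ 0.6279 -0.0082  0.0457] z [0.0048 0.0457 0.0496] spot [([0.6276, -0.0111, 0.0495], 0.63)]
top basket [0.94] 8757 med [0.5626 0.0128 0.0047] z [-0.0012  0.0047  0.0609] spot [([0.559, 0.0129, 0.0016], 0.69), ([0.492, 0.0852, 0.0246], 0.16)]
top mat [0.61] 7354 med [ 0.4788 -0.3164  0.004 ] z [-0.0004  0.004   0.0082] spot [([0.4822, -0.3157, 0.0059], 0.72), ([0.5994, -0.0741, 0.0763], 0.3)]
top scale_pan [0.79] 7155 med [0.465 0.302 0.038] z [0.0191 0.038  0.0424] spot [([0.6165, 0.052, 0.1126], 0.65), ([0.4644, 0.3071, 0.0399], 0.64)]
top bell [0.8] 208 med [0.4927 0.0856 0.0259] z [0.0083 0.0
[... 863 characters left out ...]
.0006 0.009  0.0633] spot [([0.5534, 0.0235, 0.0093], 0.82)]
side mat [0.97, 0.66] 2330 med [ 0.4783 -0.3141  0.0069] z [0.0025 0.0069 0.0109] spot [([0.4723, -0.3145, 0.0077], 0.89)]
side scale_pan [0.74] 6262 med [0.462  0.3226 0.0401] z [0.0205 0.0401 0.044 ] spot [([0.4586, 0.3187, 0.0359], 0.59)]
side bell [0.66, 0.22] 112 med [0.4934 0.0921 0.0308] z [0.0158 0.0308 0.0531] spot [([0.4907, 0.0908, 0.0286], 0.51)]
side dish [0.48, 0.44] 235 med [ 0.4847 -0.0718  0.018 ] z [0.0088 0.018  0.0287] spot [([0.4757, -0.0677, 0.0192], 0.56), ([0.6166, 0.0672, 0.0718], 0.3)]
side knife [0.51] 274 med [ 0.4944 -0.2354  0.0195] z [0.0094 0.0195 0.0246] spot [([0.4924, -0.2352, 0.0193], 0.72)]
2.25
```

```bash
python3 - <<'E'
import cv2
a=cv2.imread('pics/ov_top.png')[100:290,120:500];b=cv2.imread('pics/ov_side.png')[110:370,230:400]
cv2.imwrite('pics/c1.png',cv2.resize(a,None,fx=2,fy=2,interpolation=0));cv2.imwrite('pics/c2.png',cv2.resize(b,None,fx=2.3,fy=2.3))
E
```

```text
(no output)
```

View pics/c1.png

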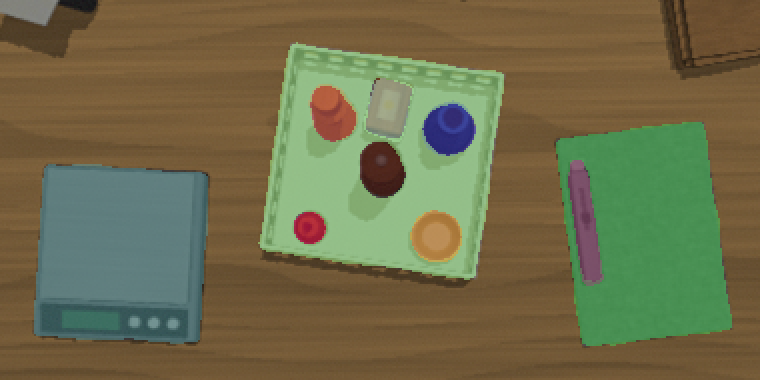

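View pics/c2.png

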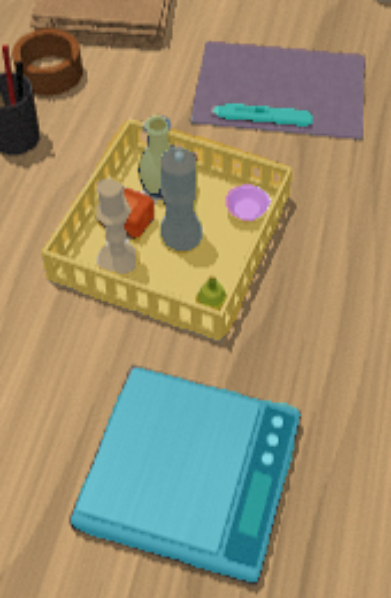

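```bash
python3 - <<'E'
from h import *
import pickle
from scipy.optimize import least_squares
out=pickle.load(open('o.pkl','rb'))
spec={"candlestick":[(111,150,14)],"pepper_mill":[(117,149,22)],"vase":[(87,115,13)]}
tops={"candlestick":150,"pepper_mill":166,"vase":125}
for k in spec:
    for n in ["top","side"]:
        p,d,i,ms=out[n]; P=cloud(d,i,ms[k])*1000
        zt=P[:,2]; t=P[zt>tops[k]-4]
        print(k,n,'zmax',np.percentile(zt,99),'top centroid',len(t),t.mean(0), (t.max(0)+t.min(0))/2)
        (a,b,r),=spec[k]
        Q=P[(zt>a+2)&(zt<b-3)]
        f=lambda c:np.hypot(Q[:,0]-c[0],Q[:,1]-c[1])-r
        s=least_squares(f,P.mean(0)[:2],loss='soft_l1',f_scale=1); print('   cyl',len(Q),s.x,np.median(np.abs(f(s.x))))
# rect fits with minAreaRect
def rect(n,k,zlo,zhi):
    p,d,i,ms=out[n];P=cloud(d,i,ms[k])*1000
    Q=P[(P[:,2]>zlo)&(P[:,2]<zhi)]
    r=cv2.minAreaRect(Q[:,:2].astype(np.float32)); print(k,n,len(Q),r)
for n in ["top","side"]:
    rect(n,"trinket_box",43,52); rect(n,"mat",2,10); rect(n,"scale_pan",37,45); rect(n,"basket",56,66); rect(n,"knife",12,30)
E
```

```text
candlestick top zmax 151.4880874461534 top centroid 135 [623.0043  56.5033 149.1779] [623.0777  56.7159 149.7079]
   cyl 55 [623.2387  56.7393] 0.2931575297624036
candlestick side zmax 153.46652421058718 top centroid 75 [623.6139  56.7494 151.0617] [623.7404  55.7452 150.3295]
   cyl 94 [624.6778  54.811 ] 0.7400564260519644
pepper_mill top zmax 164.4239369897355 top centroid 17 [555.8441   0.1385 164.1   ] [555.0538   0.2115 165.5463]
   cyl 21 [555.9416  -0.0005] 0.14767101318864917
pepper_mill side zmax 164.87827788684356 top centroid 12 [556.4297  -0.2655 165.2917] [556.5874  -0.4741 165.0361]
   cyl 100 [557.4747  -2.4158] 0.7082401247724999
vase top zmax 127.58905031854633 top centroid 186 [604.2843 -76.7541 124.7913] [604.3932 -76.9725 124.7572]
   cyl 4 [603.6129 -77.4865] 0.0458521065440225
vase side zmax 129.68225576374178 top centroid 67 [607.0379 -76.1836 126.6959] [607.8371 -76.9125 125.9649]
   cyl 45 [599.0789 -55.8322] 1.8580064111933616
trinket_box top 476 ((632.0776977539062, -7.861717224121094), (45.14472198486328, 61.77983856201172), 73.96831512451172)
mat top 610
[... 346 characters left out ...]
top 607 ((496.8701171875, -237.95761108398438), (146.702880859375, 24.72806167602539), 6.9335126876831055)
trinket_box side 114 ((622.61962890625, -4.739719390869141), (46.866004943847656, 39.21980667114258), 74.65579223632812)
mat side 2177 ((484.4728698730469, -311.74261474609375), (249.01795959472656, 185.76162719726562), 5.9996771812438965)
scale_pan side 4658 ((467.4388122558594, 305.85797119140625), (171.16845703125, 188.63844299316406), 86.75223541259766)
basket side 628 ((569.0587158203125, -1.409576416015625), (250.7434539794922, 237.4464111328125), 81.36537170410156)
knife side 255 ((496.8716735839844, -238.09715270996094), (141.0100555419922, 28.63050079345703), 5.056474208831787)
```

Request:
move_arm(moves=[[-10, -6, -8, 0, 1, 0], [-30, -14, -25, 0, 3, 0], [-55, -22, -47, 0, 5, 0], [-83, -31, -70, 0, 7, 0], [-112, -31, -95, 0, 9, 0], [-142, -31, -120, 0, 11, 0], [-172, -31, -146, 0, 13, 0], [-202, -31, -171, 0, 15, 0], [-232, -31, -197, 0, 17, 0], [-262, -31, -222, 0, 19, 0], [-292, -31, -248, 0, 21, 0], [-322, -31, -273, 0, 23, 0], [-352, -31, -299, 0, 23, 0], [-382, -31, -324, 0, 23, 0], [-412, -31, -350, 0, 23, 0], [-442, -31, -375, 0, 23, 0], [-470, -31, -399, 0, 23, 0], [-490, -31, -416, 0, 23, 0], [-504, -31, -428, 0, 23, 0], [-511, -31, -434, 0, 23, 0]], claw=87, newtons=25)

```text
time_s: 3.92
tool_pos: [0.5554, 0.0041, 0.2303]
tool_rot: [-90.1, 0.0, -179.8]
force: [-1.0, -0.2, 0.6]
grip_width: 0.0871
```

```bash
cat > w.py <<'E'
from h import *
import sys
p,d=read_camera('wrist'); i=camera_info('wrist'); cv2.imwrite(f"pics/{sys.argv[1]}.png",p[:,:,::-1])
for k in sys.argv[2:]:
    s=models.spot_in(k,'wrist');print(k,[(q['point'],round(q['score'],2)) for q in s[:2]])
    r=models.cut_out(k,'wrist')
    if r:
        P=cloud(d,i,r[0]['mask'])*1000
        if len(P): print(' ',len(P),'med',np.median(P,0),'zmax',np.percentile(P[:,2],98)); t=P[P[:,2]>np.percentile(P[:,2],98)-5]; print('  top',len(t),t.mean(0),(t.max(0)+t.min(0))/2)
o=env.get_obs();print({k:o[k] for k in ['time_s','tool_pos','tool_rot','force','grip_width','qpos']})
E
python3 w.py w1 pepper_mill candlestick vase
```

```text
pepper_mill [([0.6112, -0.0693, 0.0792], 0.63), ([0.5627, -0.0007, 0.1565], 0.62)]
  3484 med [564.3741   0.2382 152.7475] zmax 165.44592804876083
  top 183 [555.808   -0.4241 164.6698] [555.1717  -0.4739 164.1585]
candlestick [([0.6176, 0.0514, 0.1149], 0.59)]
  2644 med [623.8158  48.8855 111.8844] zmax 151.82315472815122
  top 1114 [622.4348  55.9558 150.6483] [622.4792  56.029  149.8927]
vase [([0.6096, -0.0691, 0.0793], 0.57)]
  3013 med [606.5428 -68.8672  79.9029] zmax 127.69952020997852
  top 1235 [603.5281 -76.6622 126.1887] [603.5403 -76.8426 126.3137]
{'time_s': 4.2667, 'tool_pos': array([ 0.5544, -0.0016,  0.2301]), 'tool_rot': array([-89.9421,  -0.0112, 179.7997]), 'force': array([0.4589, 0.6939, 0.2372]), 'grip_width': 0.0870370992163675, 'qpos': array([ 28.657 ,   8.2243, -34.4139,  93.269 ,   4.7665,  79.9823,
       -96.5139])}
```

View pics/w1.png

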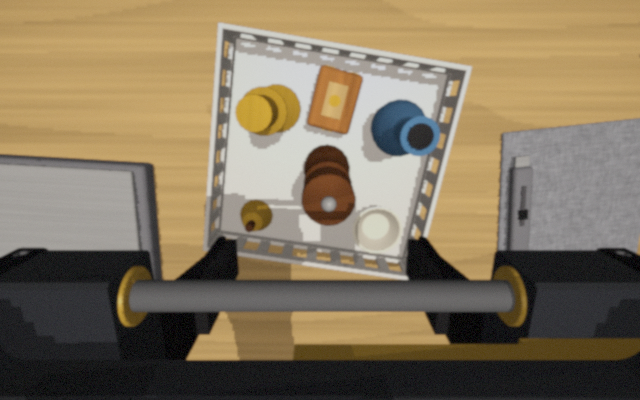

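Request:
move_arm(moves=[[-1, 8, -1, 0, 0, 0], [-1, 24, -1, 0, 0, 0], [-1, 44, -1, 0, 0, 0], [-1, 64, -1, 0, 0, 0], [-1, 82, -1, 0, 0, 0], [-1, 95, -1, 0, 0, 0], [-1, 103, -1, 0, 0, 0], [-1, 103, -1, 0, 0, 0], [-1, 103, -1, 0, 0, 0]])

```text
time_s: 5.02
tool_pos: [0.5559, 0.0013, 0.1273]
tool_rot: [-90.0, 0.0, 179.9]
force: [0.5, 0.4, 0.8]
grip_width: 0.0872
```

Request:
move_arm(moves=[[0, 0, 0, 0, 0, 0], [0, 0, 0, 0, 0, 0], [0, 0, 0, 0, 0, 0], [0, 0, 0, 0, 0, 0], [0, 0, 0, 0, 0, 0], [0, 0, 0, 0, 0, 0], [0, 0, 0, 0, 0, 0], [0, 0, 0, 0, 0, 0]], claw=36, newtons=25)

```text
time_s: 5.68
tool_pos: [0.5558, 0.0012, 0.1273]
tool_rot: [-90.0, 0.0, 180.0]
force: [-0.6, -0.8, 2.3]
grip_width: 0.0421
```

Request:
move_arm(moves=[[0, 0, 0, 0, 0, 0], [0, -3, 0, 0, 0, 0], [0, -10, 0, 0, 0, 0], [0, -20, 0, 0, 0, 0], [0, -35, 0, 0, 0, 0], [0, -55, 0, 0, 0, 0], [0, -75, 0, 0, 0, 0], [0, -92, 0, 0, 0, 0], [0, -100, 0, 0, 0, 0], [0, -100, 0, 0, 0, 0]], claw=30)

```text
time_s: 6.52
tool_pos: [0.557, 0.0017, 0.2296]
tool_rot: [-90.0, 0.2, 180.0]
force: [0.5, 0.5, 1.0]
grip_width: 0.0301
```

```bash
python3 w.py w2 pepper_mill
```

```text
pepper_mill [([0.5657, -0.0029, 0.1573], 0.9)]
  3477 med [563.0577  -0.4309 151.1632] zmax 163.6146227524545
  top 184 [554.8155  -0.8087 162.933 ] [554.3788  -0.7624 162.1537]
{'time_s': 6.6667, 'tool_pos': array([0.555 , 0.0014, 0.226 ]), 'tool_rot': array([-89.9978,  -0.1052, 179.9671]), 'force': array([-0.0949,  0.6806, -0.2105]), 'grip_width': 0.030425905469839296, 'qpos': array([ 28.4604,   8.528 , -34.5849,  93.4574,   4.9   ,  79.6472,
       -96.7517])}
```

View pics/w2.png

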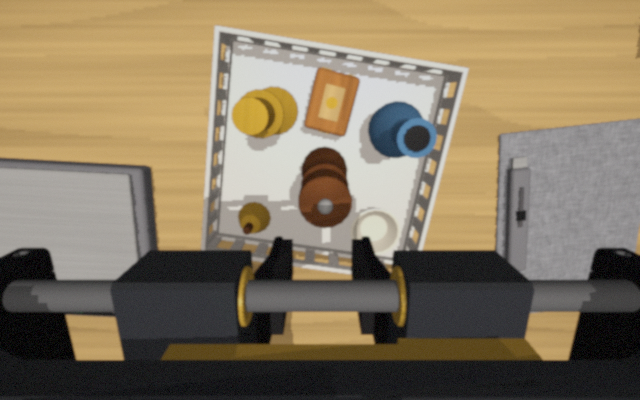

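Request:
move_arm(moves=[[0, 0, 0, 0, 0, 0], [0, 0, 0, 0, 0, 0], [0, 0, 0, 0, 0, 0], [0, 0, 0, 0, 0, 0], [0, 0, 0, 0, 0, 0], [0, 0, 0, 0, 0, 0], [0, 0, 0, 0, 0, 0], [0, 0, 0, 0, 0, 0], [0, 0, 0, 0, 0, 0]], claw=75)

```text
time_s: 7.42
tool_pos: [0.5558, 0.0015, 0.2271]
tool_rot: [-90.0, 0.0, 180.0]
force: [0.3, -0.1, -0.2]
grip_width: 0.0736
```

```bash
python3 w.py w3 pepper_mill
```

```text
pepper_mill [([0.565, 0.0003, 0.155], 0.73), ([0.5344, -0.307, 0.0033], 0.43)]
  3565 med [564.0908  -0.5261 152.8093] zmax 165.38981316407228
  top 188 [555.7517  -0.8274 164.6309] [555.3305  -0.8868 164.3064]
{'time_s': 7.5667, 'tool_pos': array([0.5558, 0.0014, 0.2272]), 'tool_rot': array([-89.9933,   0.002 , 179.9619]), 'force': array([ 0.4663, -0.4271, -0.5025]), 'grip_width': 0.07469404875817429, 'qpos': array([ 28.4629,   8.494 , -34.5895,  93.3607,   4.8964,  79.6659,
       -96.7503])}
```

Request:
move_arm(moves=[[0, 8, 2, 0, 0, 0], [0, 24, 2, 0, 0, 0], [0, 44, 2, 0, 0, 0], [0, 64, 2, 0, 0, 0], [0, 82, 2, 0, 0, 0], [0, 94, 2, 0, 0, 0], [0, 100, 2, 0, 0, 0], [0, 100, 2, 0, 0, 0], [0, 100, 2, 0, 0, 0]])

```text
time_s: 8.32
tool_pos: [0.556, -0.0005, 0.1275]
tool_rot: [-90.0, 0.0, 180.0]
force: [-0.5, 0.9, 0.1]
grip_width: 0.0755
```

Request:
move_arm(moves=[[0, 0, 0, 0, 0, 0], [0, 0, 0, 0, 0, 0], [0, 0, 0, 0, 0, 0], [0, 0, 0, 0, 0, 0], [0, 0, 0, 0, 0, 0], [0, 0, 0, 0, 0, 0], [0, 0, 0, 0, 0, 0], [0, 0, 0, 0, 0, 0], [0, 0, 0, 0, 0, 0], [0, 0, 0, 0, 0, 0], [0, 0, 0, 0, 0, 0], [0, 0, 0, 0, 0, 0]], claw=20, newtons=35)

```text
time_s: 9.32
tool_pos: [0.5587, -0.0006, 0.1318]
tool_rot: [-89.9, 0.4, 180.0]
force: [-3.2, -1.6, 19.1]
grip_width: 0.021
```

```bash
python3 - <<'E'
from h import *
p,d=read_camera('side');cv2.imwrite('pics/s4.png',cv2.resize(p[100:300,220:420,::-1],None,fx=3,fy=3))
p,d=read_camera('wrist');cv2.imwrite('pics/w4.png',p[:,:,::-1])
print(env.get_obs()['grip_width'],env.get_obs()['force'])
E
```

```text
0.02018006039595678 [-2.8038 -0.9178 18.5936]
```

View pics/s4.png

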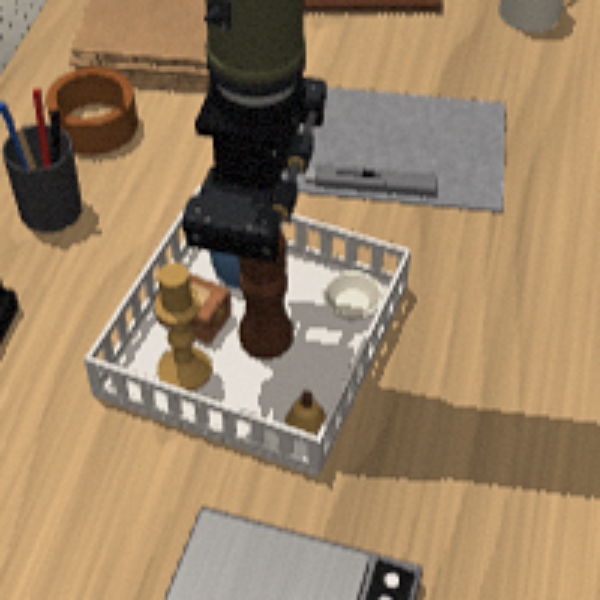

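View pics/w4.png

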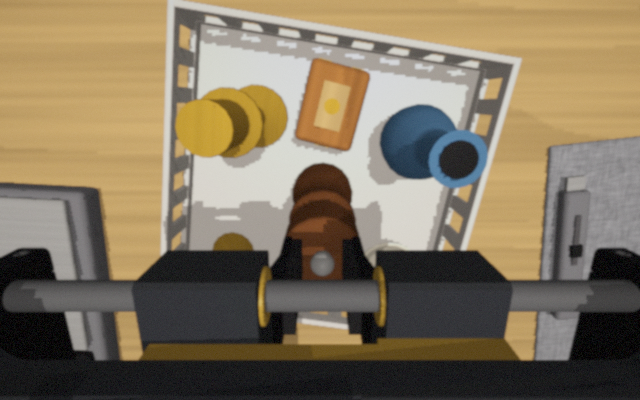

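```bash
python3 - <<'E'
from h import *
from scipy.spatial.transform import Rotation as Ro
o=env.get_obs();R=Ro.from_euler('xyz',o['tool_rot'],degrees=True).as_matrix()
i=camera_info('wrist')
def pr(X):
    c=i['R']@X+i['t'];return c[0]/c[2]*i['fx']+i['cx'],c[1]/c[2]*i['fy']+i['cy'],c[2]
for l in [[0,11,-10],[0,11,10],[-9,11,-10],[9,11,10],[0,0,-10],[0,-8,-10],[0,-30,-10],[0,-30,0]]:
    print(l,pr(o['tool_pos']+R@(np.array(l)/1000)))
print('cam centre in tool',R.T@(-i['R'].T@i['t']-o['tool_pos']))
p,d=read_camera('wrist')
# depth at finger tips
for v,u in [(243,290),(243,350),(255,290),(263,322),(275,322),(300,330),(250,322),(235,322),(220,322)]:
    z=d[v,u]; c=np.array([(u-i['cx'])/i['fx']*z,(v-i['cy'])/i['fy']*z,z]); X=i['R'].T@(c-i['t']); print((v,u),z,X,'tool',R.T@(X-o['tool_pos'])*1000)
print(o['tool_pos'],o['effort'])
E
```

```text
[0, 11, -10] (np.float64(304.9843209534926), np.float64(230.03722090060393), np.float64(0.21106268906470355))
[0, 11, 10] (np.float64(337.63866843604137), np.float64(230.0396587765673), np.float64(0.2110611325226004))
[-9, 11, -10] (np.float64(304.7803357293787), np.float64(216.12960551794816), np.float64(0.20852191381632823))
[9, 11, 10] (np.float64(337.4493818845543), np.float64(243.61648686944793), np.float64(0.2136019077709757))
[0, 0, -10] (np.float64(304.09870892025674), np.float64(236.9328147131793), np.float64(0.20051012823908937))
[0, -8, -10] (np.float64(303.39374773987174), np.float64(242.42181641046483), np.float64(0.1928355385477336))
[0, -30, -10] (np.float64(301.13021392389476), np.float64(260.04624922104335), np.float64(0.1717304168965052))
[0, -30, 0] (np.float64(321.1968070220295), np.float64(260.04788333377525), np.float64(0.17172963862545365))
cam centre in tool [-0.077  -0.1864  0.0003]
(243, 290) 0.16569093 [0.5691 0.0145 0.1651] tool [-10.5699 -33.1855 -14.9899]
(243, 350) 0.16817354 [ 0.5681 -0.0146  0.1628] tool [ -9.5761 -30.8877  14.0622]
(255, 290) 0.15639593 [0.5675 0.0136 0.1752] tool [ -9.0712 -43.3156 -14.1317]
(263, 322) 0.16685335 [ 0.5593 -0.0009  0.1667] tool [ -0.8148 -34.8432   0.3975]
(275, 322) 0.17000179 [ 0.5522 -0.0009  0.1654] tool [  6.3016 -33.6555   0.3998]
(300, 330) 0.085978806 [ 0.5868 -0.0028  0.2429] tool [ -28.8791 -110.8881    2.3474]
(250, 322) 0.17767799 [ 0.5609 -0.0009  0.155 ] tool [ -2.3034 -23.1216   0.4033]
(235, 322) 0.17486857 [ 0.5694 -0.0009  0.1555] tool [-10.7863 -23.5538   0.4012]
(220, 322) 0.17584996 [ 0.5764 -0.0009  0.1524] tool [-17.7579 -20.4792   0.4013]
[ 0.5588 -0.0005  0.1318] [ -0.2691 -27.6132  -2.7467 -22.3354  -0.0345  -1.1721   0.0077]
```

```bash
python3 - <<'E'
from h import *
print(env.nose_length,[a for a in dir(env) if a[0]!='_'])
from scipy.spatial.transform import Rotation as Ro
o=env.get_obs();R=Ro.from_euler('xyz',o['tool_rot'],degrees=True).as_matrix()
i=camera_info('wrist'); p,d=read_camera('wrist')
for u in (292,288,282,352,358):
    for v in range(200,262,6):
        z=d[v,u]; c=np.array([(u-i['cx'])/i['fx']*z,(v-i['cy'])/i['fy']*z,z]); X=i['R'].T@(c-i['t']); print((v,u),p[v,u],X*1000,'tool',R.T@(X-o['tool_pos'])*1000)
cv2.imwrite('pics/w5.png',cv2.resize(p[150:330,220:430,::-1],None,fx=3.5,fy=3.3,interpolation=0))
E
```

```text
0.011 ['PlanningError', 'get_obs', 'nose_length']
(200, 292) [134 126 118] [550.4909  25.4697  24.4501] tool [  9.0487 107.2834 -26.1669]
(206, 292) [129 120 111] [566.3253  19.3301  94.8199] tool [ -7.2875  37.0362 -19.939 ]
(212, 292) [72 44 32] [564.2499  18.8239 101.6372] tool [ -5.2607  30.2051 -19.4215]
(218, 292) [54 35 18] [569.2271  16.5144 128.4012] tool [-10.4288   3.4803 -17.0776]
(224, 292) [52 31 18] [570.4934  15.3597 142.1502] tool [-11.7932 -10.2578 -15.9043]
(230, 292) [97 59 31] [570.5459  14.6025 151.4   ] tool [-11.9116 -19.5058 -15.1339]
(236, 292) [69 39 24] [567.9771  14.5105 153.2962] tool [ -9.3563 -21.42   -15.0373]
(242, 292) [20 20 20] [567.6747  13.932  160.4666] tool [ -9.105  -28.5916 -14.4482]
(248, 292) [19 17 17] [567.7996  13.3113 168.0228] tool [ -9.2839 -36.1458 -13.817 ]
(254, 292) [27 23 24] [567.4544  12.8342 173.9649] tool [ -8.9811 -42.0895 -13.3311]
(260, 292) [21 12 22] [567.248   12.3664 179.7511] tool [ -8.8159 -47.8763 -12.8548]
(200, 288) [168 161 154] [545.2561  30.8724   6.0816] tool [ 14.4174 125.6067 -31.5918]
(206, 288) [168 161 1
[... 2987 characters left out ...]
5  34.903 ]
(218, 358) [165 158 152] [527.2536 -35.6769   6.0895] tool [ 32.3694 125.5667  34.9711]
(224, 358) [165 158 150] [634.4253  -0.6403 318.7302] tool [ -76.9841 -186.3583    0.299 ]
(230, 358) [143 135 127] [514.6178 -36.1344   5.1062] tool [ 45.0115 126.4613  35.4368]
(236, 358) [70 58 55] [566.7917 -19.7794 150.4539] tool [ -8.1766 -18.5371  19.2495]
(242, 358) [4 1 0] [569.4367 -18.2418 164.7418] tool [-10.9214 -32.8082  17.7303]
(248, 358) [25 19 22] [568.7371 -17.6991 170.2355] tool [-10.2602 -38.3074  17.1959]
(254, 358) [ 7  0 10] [568.7024 -17.0332 176.7488] tool [-10.2711 -44.8218  16.5393]
(260, 358) [12  3  5] [568.664  -16.4186 182.7617] tool [-10.2748 -50.8357  15.9334]
```

View pics/w5.png

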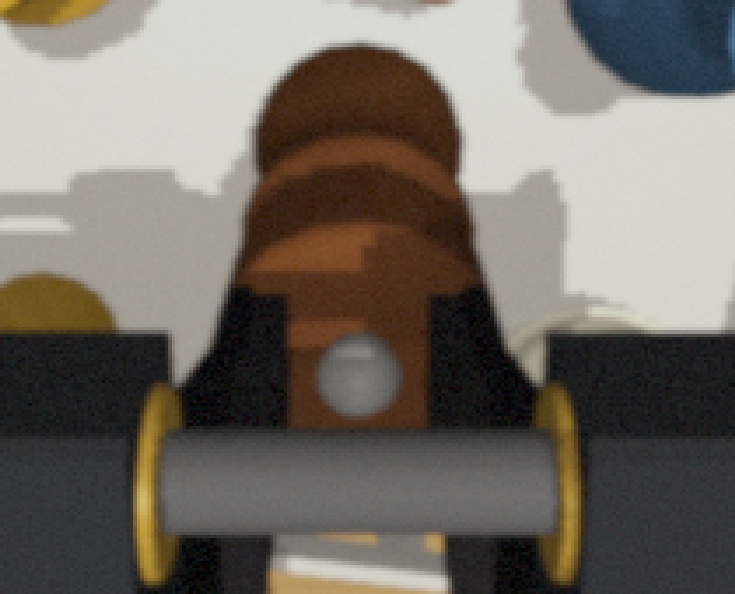

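```bash
python3 - <<'E'
from h import *
from scipy.spatial.transform import Rotation as Ro
o=env.get_obs();R=Ro.from_euler('xyz',o['tool_rot'],degrees=True).as_matrix()
i=camera_info('wrist'); p,d=read_camera('wrist')
v,u=np.mgrid[0:400,0:640]; 
P=cloud(d,i,np.ones_like(d,bool)); T=(P-o['tool_pos'])@R*1000
uu=u[d>0];vv=v[d>0]
m=T[:,1]<-30
for lo in range(-140,-25,10):
    s=m&(T[:,1]>=lo)&(T[:,1]<lo+10)
    if s.sum(): print(lo,s.sum(),'x',np.percentile(T[s,0],[1,50,99]),'z',np.percentile(T[s,2],[1,50,99]),'row',vv[s].min(),vv[s].max(),'col',uu[s].min(),uu[s].max())
E
```

```text
-140 18286 x [-26.0482 -24.9221 -23.6367] z [-60.2319  -0.2832  59.8652] row 364 399 col 0 639
-130 13026 x [-26.2069 -24.3462 -22.3642] z [-63.8911   0.9252  63.4423] row 341 376 col 0 639
-120 29885 x [-37.533  -29.9298 -15.3762] z [-78.8884  -1.4031  79.113 ] row 266 359 col 0 639
-110 12670 x [-37.5814 -32.3529  -5.1446] z [-80.9498  -1.323   80.5571] row 250 359 col 0 639
-100 3519 x [-37.3181 -15.8721   1.1036] z [-84.5238  14.9025  85.1638] row 248 359 col 8 636
-90 271 x [-9.8157 -1.7337  7.2625] z [-14.8496 -14.5397  15.1964] row 312 343 col 276 367
-80 746 x [-2.6981  4.9462 10.8838] z [-14.7952   0.1658  15.1409] row 312 343 col 280 363
-70 463 x [-11.0709 -10.0771   9.6557] z [-19.9514  10.1761  20.1214] row 269 328 col 270 373
-60 593 x [-11.1079  -9.7036  -2.8082] z [-20.6576 -10.3927  20.8833] row 258 279 col 270 373
-50 523 x [-10.9074  -9.1809   3.0992] z [-18.8516  -9.8655  19.0831] row 249 279 col 276 366
-40 833 x [-10.8871  -2.5019   6.672 ] z [-18.3059   0.3715  18.6723] row 240 279 col 281 362
```

Request:
move_arm(moves=[[0, -4, 0, 0, 0, 0], [0, -10, 0, 0, 0, 0], [0, -20, 0, 0, 0, 0], [0, -25, 0, 0, 0, 0], [0, -25, 0, 0, 0, 0]])

```text
time_s: 9.98
tool_pos: [0.5566, -0.0005, 0.1535]
tool_rot: [-90.0, 0.1, 180.0]
force: [-0.3, -0.8, 0.7]
grip_width: 0.0201
```

Request:
move_arm(moves=[[0, 0, 0, 0, 0, 0], [0, 0, 0, 0, 0, 0], [0, 0, 0, 0, 0, 0], [0, 0, 0, 0, 0, 0], [0, 0, 0, 0, 0, 0], [0, 0, 0, 0, 0, 0], [0, 0, 0, 0, 0, 0], [0, 0, 0, 0, 0, 0], [0, 0, 0, 0, 0, 0], [0, 0, 0, 0, 0, 0]], claw=75)

```text
time_s: 10.82
tool_pos: [0.5557, -0.0005, 0.1521]
tool_rot: [-90.0, -0.0, 180.0]
force: [0.1, -0.7, -0.2]
grip_width: 0.0731
```

```bash
python3 w.py w6 pepper_mill; python3 - <<'E'
from h import *
p,d=read_camera('top');i=camera_info('top')
cv2.imwrite('pics/t6.png',p[:,:,::-1])
E
```

```text
pepper_mill [([0.5659, 0.0012, 0.1589], 0.58), ([0.6107, -0.0683, 0.0853], 0.53)]
  6711 med [565.2174  -0.9317 152.4984] zmax 165.4181200073262
  top 348 [556.1144  -0.9377 164.6583] [555.238   -0.9154 164.5289]
{'time_s': 10.9667, 'tool_pos': array([ 0.5558, -0.0005,  0.1521]), 'tool_rot': array([-89.9947,   0.001 , 179.9652]), 'force': array([ 0.4412, -0.2716, -0.2717]), 'grip_width': 0.07460512960724568, 'qpos': array([ 28.0944,  11.1913, -34.3844,  99.3665,   6.6437,  71.4763,
       -97.9331])}
```

View pics/w6.png

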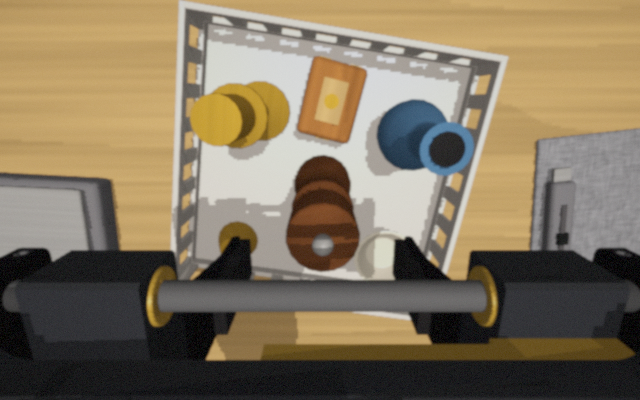

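Request:
move_arm(moves=[[0, 8, 0, 0, 0, 0], [0, 20, 0, 0, 0, 0], [0, 34, 0, 0, 0, 0], [0, 46, 0, 0, 0, 0], [0, 54, 0, 0, 0, 0], [0, 56, 0, 0, 0, 0], [0, 56, 0, 0, 0, 0], [0, 56, 0, 0, 0, 0]])

```text
time_s: 11.68
tool_pos: [0.556, -0.0005, 0.0963]
tool_rot: [-90.0, 0.0, 180.0]
force: [-0.4, -0.3, 0.8]
grip_width: 0.075
```

Request:
move_arm(moves=[[0, 0, 0, 0, 0, 0], [0, 0, 0, 0, 0, 0], [0, 0, 0, 0, 0, 0], [0, 0, 0, 0, 0, 0], [0, 0, 0, 0, 0, 0], [0, 0, 0, 0, 0, 0], [0, 0, 0, 0, 0, 0], [0, 0, 0, 0, 0, 0], [0, 0, 0, 0, 0, 0]], claw=20, newtons=30)

```text
time_s: 12.43
tool_pos: [0.5559, -0.0007, 0.0963]
tool_rot: [-90.0, 0.0, 180.0]
force: [-1.0, -0.6, 1.3]
grip_width: 0.0432
```

Request:
move_arm(moves=[[0, -2, 0, 0, 0, 0], [0, -7, 0, 0, 0, 0], [0, -16, 0, 0, 0, 0], [0, -30, 0, 0, 0, 0], [0, -48, 0, 0, 0, 0], [0, -66, 0, 0, 0, 0], [0, -82, 0, 0, 0, 0], [0, -94, 0, 0, 0, 0], [0, -100, 0, 0, 0, 0], [0, -100, 0, 0, 0, 0]])

```text
time_s: 13.27
tool_pos: [0.5567, -0.0004, 0.1978]
tool_rot: [-90.0, 0.2, 180.0]
force: [0.3, 0.7, -2.6]
grip_width: 0.0436
```

```bash
python3 w.py w7 pepper_mill
```

```text
pepper_mill [([0.5736, -0.0009, 0.2479], 0.91), ([0.594, 0.0179, 0.005], 0.71)]
  9378 med [570.2641  -0.8484 242.772 ] zmax 256.55138976739613
  top 3847 [559.858   -0.6096 254.3597] [554.9732  -0.6565 259.8373]
{'time_s': 13.4167, 'tool_pos': array([ 0.555 , -0.0006,  0.1951]), 'tool_rot': array([-89.9995,  -0.1054, 179.9653]), 'force': array([-0.038 ,  1.2784, -2.7663]), 'grip_width': 0.04317749167675739, 'qpos': array([ 28.4853,   9.467 , -34.5216,  96.0824,   5.4962,  76.2613,
       -97.024 ])}
```

View pics/w7.png

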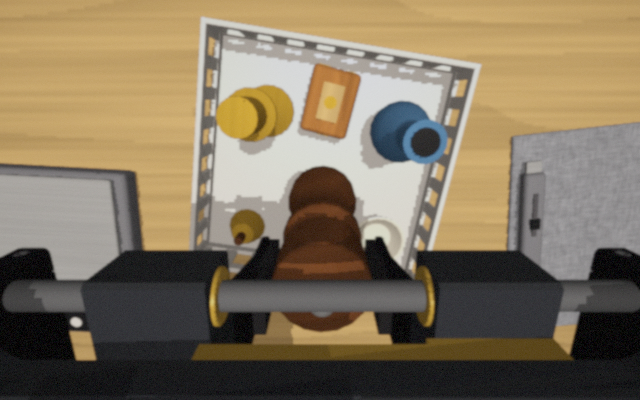

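Request:
move_arm(moves=[[2, 0, 5, 0, 0, 0], [7, 0, 15, 0, 0, 0], [14, 0, 31, 0, 0, 0], [23, 0, 51, 0, 0, 0], [33, 0, 74, 0, 0, 0], [44, 0, 98, 0, 0, 0], [55, 0, 122, 0, 0, 0], [66, 0, 147, 0, 0, 0], [77, 0, 171, 0, 0, 0], [88, 0, 195, 0, 0, 0], [99, 0, 220, 0, 0, 0], [110, 0, 244, 0, 0, 0], [121, 0, 268, 0, 0, 0], [131, 0, 290, 0, 0, 0], [140, 0, 310, 0, 0, 0], [147, 0, 326, 0, 0, 0], [151, 0, 335, 0, 0, 0], [152, 0, 337, 0, 0, 0], [152, 0, 337, 0, 0, 0], [152, 0, 337, 0, 0, 0]])

```text
time_s: 15.08
tool_pos: [0.404, -0.3362, 0.196]
tool_rot: [-90.1, 0.0, -180.0]
force: [0.4, -0.1, -2.7]
grip_width: 0.0432
```

```bash
cat > v.py <<'E'
from h import *
import sys
for n in ["top","side"]:
    p,d=read_camera(n); i=camera_info(n); cv2.imwrite(f"pics/{n}_{sys.argv[1]}.png",p[:,:,::-1])
    for k in sys.argv[2:]:
        r=models.cut_out(k,n)
        if not r: print(n,k,'none');continue
        P=cloud(d,i,r[0]['mask'])*1000
        if not len(P): continue
        zm=np.percentile(P[:,2],98.5); t=P[P[:,2]>zm-6]
        print(n,k,round(r[0]['score'],2),len(P),'z',np.percentile(P[:,2],2),zm,'top',len(t),t.mean(0)[:2],((t.max(0)+t.min(0))/2)[:2])
o=env.get_obs();print({k:o[k] for k in ['time_s','tool_pos','tool_rot','force','grip_width']})
E
python3 v.py m1 pepper_mill
```

```text
top pepper_mill none
side pepper_mill 0.83 446 z 110.37804052654923 230.6684876053032 top 16 [ 398.6202 -320.5774] [ 405.6285 -316.902 ]
{'time_s': 15.2833, 'tool_pos': array([ 0.4042, -0.3363,  0.1962]), 'tool_rot': array([ -90.0022,    0.0084, -179.912 ]), 'force': array([ 0.055 ,  0.4317, -2.2754]), 'grip_width': 0.04325678096208556}
```

View pics/side_m1.png

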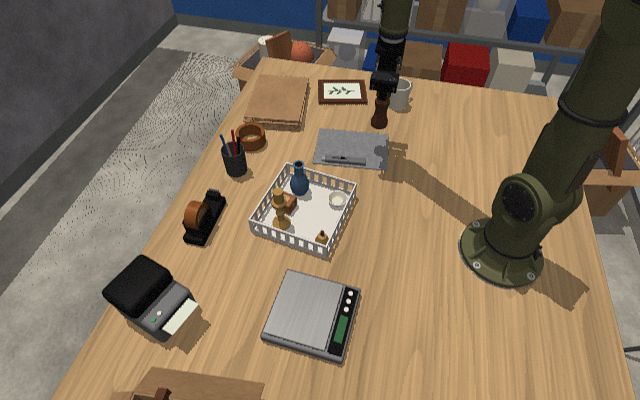

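Request:
move_arm(moves=[[0, 6, 0, 0, 0, 0], [0, 18, 0, 0, 0, 0], [0, 34, 0, 0, 0, 0], [0, 50, 0, 0, 0, 0], [0, 66, 0, 0, 0, 0], [0, 79, 0, 0, 0, 0], [0, 88, 0, 0, 0, 0], [0, 93, 0, 0, 0, 0], [0, 96, 0, 0, 0, 0], [0, 97, 0, 0, 0, 0], [0, 98, 0, 0, 0, 0], [0, 99, 0, 0, 0, 0], [0, 99, 0, 0, 0, 0], [0, 99, 0, 0, 0, 0]])

```text
time_s: 16.45
tool_pos: [0.4038, -0.3377, 0.0976]
tool_rot: [-90.0, 0.0, 180.0]
force: [0.1, -0.1, -2.9]
grip_width: 0.0431
```

Request:
move_arm(moves=[[0, 0.7, 0, 0, 0, 0], [0, 1.4, 0, 0, 0, 0], [0, 1.4, 0, 0, 0, 0], [0, 1.4, 0, 0, 0, 0]])

```text
time_s: 16.78
tool_pos: [0.4038, -0.3377, 0.0963]
tool_rot: [-90.0, 0.0, 180.0]
force: [-0.8, 0.9, 0.2]
grip_width: 0.0433
```

Contact (weight gone). Open, rise.

Request:
move_arm(moves=[[0, 0, 0, 0, 0, 0], [0, 0, 0, 0, 0, 0], [0, 0, 0, 0, 0, 0], [0, 0, 0, 0, 0, 0], [0, 0, 0, 0, 0, 0], [0, 0, 0, 0, 0, 0], [0, 0, 0, 0, 0, 0], [0, -6, 0, 0, 0, 0], [0, -20, 0, 0, 0, 0], [0, -40, 0, 0, 0, 0], [0, -65, 0, 0, 0, 0], [0, -85, 0, 0, 0, 0], [0, -97, 0, 0, 0, 0], [0, -100, 0, 0, 0, 0]], claw=80)

```text
time_s: 17.95
tool_pos: [0.4048, -0.3384, 0.1986]
tool_rot: [-89.8, 0.2, 180.0]
force: [0.9, 0.2, 0.6]
grip_width: 0.08
```

```bash
python3 w.py w8 pepper_mill;python3 v.py m2 pepper_mill vase candlestick
```

```text
pepper_mill [([0.4121, -0.3355, 0.1558], 0.63)]
  13866 med [515.5101 -81.2117   5.8991] zmax 60.39223170765473
  top 1756 [ 485.3466 -102.903    59.0726] [496.3734 -81.3668  59.0511]
{'time_s': 18.1, 'tool_pos': array([ 0.4032, -0.3372,  0.195 ]), 'tool_rot': array([-90.0345,  -0.0499, 179.9633]), 'force': array([-0.7311, -0.034 , -0.2516]), 'grip_width': 0.07991002087131534, 'qpos': array([ 52.5314,   4.1677, -16.2432, 100.5375,   1.2048,  75.5242,
       -54.0104])}
top pepper_mill 0.61 181 z 7.3991143203435685 58.876939273989336 top 10 [ 401.5112 -318.6147] [ 402.2524 -318.6457]
top vase 0.79 517 z 5.314577665643783 127.32527766210893 top 182 [603.9381 -76.5396] [604.3555 -76.9355]
top candlestick 0.71 519 z 6.527487368785158 151.8084376595837 top 137 [622.5743  56.216 ] [622.9097  55.8446]
side pepper_mill 0.85 554 z 9.871311169757766 160.85636087296146 top 47 [ 404.769  -335.1536] [ 405.591  -335.0346]
side vase 0.84 473 z 17.524382951788887 128.9273421418 top 73 [606.1214 -77.2182] [605.8044 -78.2478]
side candlestick 0.6 460 z 12.410553894524938 153.48276936057397 top 68 [623.6444  57.683 ] [623.313   57.0375]
{'time_s': 18.5, 'tool_pos': array([ 0.4034, -0.3373,  0.1953]), 'tool_rot': array([-90.0291,  -0.0357, 179.9641]), 'force': array([0.5763, 0.2907, 0.5524]), 'grip_width': 0.07994585436572563}
```

View pics/w8.png

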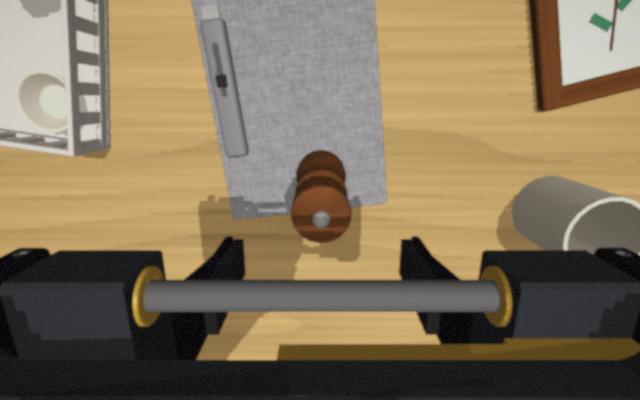

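Request:
move_arm(moves=[[-6, 0, -8, 0, 0, 0], [-20, 0, -26, 0, 0, 0], [-38, 0, -49, 0, 0, 0], [-58, 0, -75, 0, 0, 0], [-78, 0, -101, 0, 0, 0], [-98, 0, -127, 0, 0, 0], [-118, 0, -153, 0, 0, 0], [-138, 0, -179, 0, 0, 0], [-158, 0, -205, 0, 0, 0], [-176, 0, -228, 0, 0, 0], [-190, 0, -246, 0, 0, 0], [-198, 0, -257, 0, 0, 0], [-201, 0, -260, 0, 0, 0], [-201, 0, -260, 0, 0, 0], [-201, 0, -260, 0, 0, 0]], claw=62)

```text
time_s: 19.75
tool_pos: [0.6041, -0.079, 0.1955]
tool_rot: [-89.9, -0.1, 179.9]
force: [-0.2, -0.3, 0.3]
grip_width: 0.0619
```

```bash
python3 w.py w9 vase trinket_box
```

```text
vase [([0.6125, -0.0794, 0.0802], 0.91), ([0.4905, -0.0653, 0.0135], 0.53)]
  3292 med [611.6095 -77.8853  80.1974] zmax 127.84314814466008
  top 1353 [603.4717 -78.0379 126.4107] [603.2098 -77.8055 126.3094]
trinket_box [([0.6339, -0.0121, 0.0482], 0.95)]
  3236 med [634.4903 -11.5609  47.7429] zmax 49.55927916370333
  top 2859 [632.4563  -9.7418  47.823 ] [630.9207  -9.5978  47.7052]
{'time_s': 20.0, 'tool_pos': array([ 0.6043, -0.0791,  0.1959]), 'tool_rot': array([-89.9558,   0.0032, 179.8378]), 'force': array([0.399 , 0.0252, 0.6881]), 'grip_width': 0.06195088359178565, 'qpos': array([ 29.571 ,  15.8357, -29.784 ,  88.6796,   8.0226,  77.6055,
       -91.1612])}
```

View pics/w9.png

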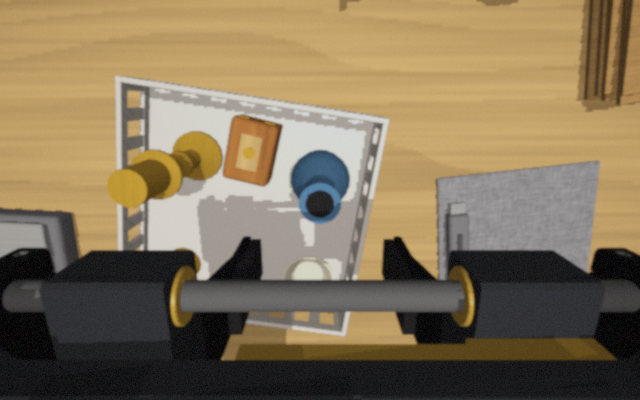

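Request:
move_arm(moves=[[0, 8, -1.7, 0, 0, 0], [0, 24, -1.7, 0, 0, 0], [0, 46, -1.7, 0, 0, 0], [0, 70, -1.7, 0, 0, 0], [0, 92, -1.7, 0, 0, 0], [0, 110, -1.7, 0, 0, 0], [0, 122, -1.7, 0, 0, 0], [0, 129, -1.7, 0, 0, 0], [0, 130, -1.7, 0, 0, 0], [0, 130, -1.7, 0, 0, 0]])

```text
time_s: 20.83
tool_pos: [0.6049, -0.0759, 0.0659]
tool_rot: [-90.0, 0.0, 180.0]
force: [-0.6, 0.3, 0.6]
grip_width: 0.0622
```

Request:
move_arm(moves=[[0, 0, 0, 0, 0, 0], [0, 0, 0, 0, 0, 0], [0, 0, 0, 0, 0, 0], [0, 0, 0, 0, 0, 0], [0, 0, 0, 0, 0, 0], [0, 0, 0, 0, 0, 0], [0, 0, 0, 0, 0, 0], [0, 0, 0, 0, 0, 0], [0, 0, 0, 0, 0, 0], [0, 0, 0, 0, 0, 0]], claw=10)

```text
time_s: 21.67
tool_pos: [0.6049, -0.0761, 0.066]
tool_rot: [-90.0, 0.0, 180.0]
force: [-0.5, -1.2, 1.4]
grip_width: 0.0292
```

Request:
move_arm(moves=[[0, 0, 0, 0, 0, 0], [0, 0, 0, 0, 0, 0], [0, 0, 0, 0, 0, 0]])

```text
time_s: 21.92
tool_pos: [0.6049, -0.076, 0.066]
tool_rot: [-90.0, 0.0, 180.0]
force: [0.2, -0.1, 2.5]
grip_width: 0.0292
```

```bash
python3 v.py m3 vase; python3 -c "
import cv2
a=cv2.imread('pics/side_m3.png')[120:260,230:370];cv2.imwrite('pics/c3.png',cv2.resize(a,None,fx=4,fy=4))"
```

```text
top vase none
side vase 0.7 290 z 13.919952444938895 80.74326884889173 top 24 [594.6254 -66.0258] [593.7009 -37.0094]
{'time_s': 22.1167, 'tool_pos': array([ 0.6049, -0.076 ,  0.066 ]), 'tool_rot': array([-89.9821,   0.0248, 179.9599]), 'force': array([ 0.0949, -1.0135,  3.4558]), 'grip_width': 0.029127426051619932}
```

View pics/c3.png

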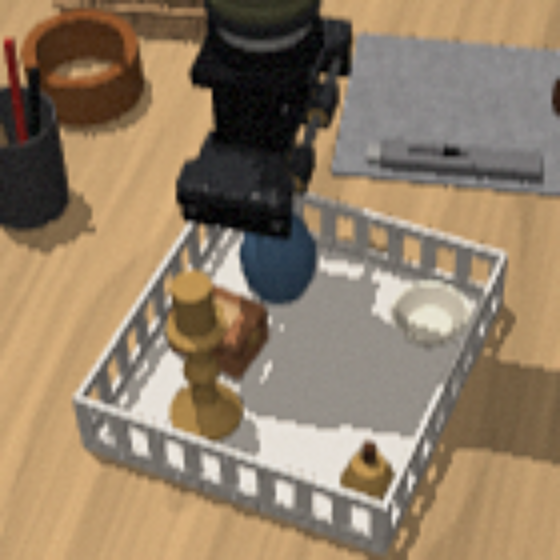

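Request:
move_arm(moves=[[0, 0, 0, 0, 0, 0], [0, 0, 0, 0, 0, 0], [0, 0, 0, 0, 0, 0], [0, -2, 0, 0, 0, 0], [0, -4, 0, 0, 0, 0], [0, -4, 0, 0, 0, 0], [0, -4, 0, 0, 0, 0]], claw=50)

```text
time_s: 22.7
tool_pos: [0.6048, -0.0757, 0.0699]
tool_rot: [-90.0, 0.0, 180.0]
force: [-0.5, -0.3, -1.0]
grip_width: 0.0495
```

Request:
move_arm(moves=[[0, 0, 0, 0, 0, 0], [0, 0, 0, 0, 0, 0], [0, 0, 0, 0, 0, 0], [0, 0, 0, 0, 0, 0], [0, 0, 0, 0, 0, 0], [0, 0, 0, 0, 0, 0], [0, 0, 0, 0, 0, 0], [0, 0, 0, 0, 0, 0], [0, 0, 0, 0, 0, 0]], claw=10)

```text
time_s: 23.45
tool_pos: [0.6047, -0.076, 0.0697]
tool_rot: [-90.0, -0.0, 180.0]
force: [-0.1, -1.3, -1.1]
grip_width: 0.0282
```

Request:
move_arm(moves=[[0, 0, 0, 0, 0, 0], [0, 0, 0, 0, 0, 0], [0, 0, 0, 0, 0, 0], [0, -2, 0, 0, 0, 0], [0, -4, 0, 0, 0, 0], [0, -4, 0, 0, 0, 0], [0, -4, 0, 0, 0, 0]], claw=50)

```text
time_s: 24.03
tool_pos: [0.6049, -0.0758, 0.0741]
tool_rot: [-90.0, 0.0, 180.0]
force: [-0.1, 0.5, -1.1]
grip_width: 0.0496
```

Request:
move_arm(moves=[[0, 0, 0, 0, 0, 0], [0, 0, 0, 0, 0, 0], [0, 0, 0, 0, 0, 0], [0, 0, 0, 0, 0, 0], [0, 0, 0, 0, 0, 0], [0, 0, 0, 0, 0, 0], [0, 0, 0, 0, 0, 0], [0, 0, 0, 0, 0, 0], [0, 0, 0, 0, 0, 0]], claw=10)

```text
time_s: 24.78
tool_pos: [0.6047, -0.076, 0.0738]
tool_rot: [-90.0, 0.0, 180.0]
force: [-0.7, -0.4, 0.7]
grip_width: 0.0286
```

```bash
python3 w.py w10 vase
```

```text
vase [([0.6187, -0.0765, 0.0784], 0.98), ([0.5061, 0.0839, 0.0277], 0.69)]
  7344 med [615.5826 -76.7783  77.1722] zmax 127.47896755530259
  top 1788 [609.7763 -76.1728 126.2628] [603.439  -76.1358 126.3037]
{'time_s': 24.9333, 'tool_pos': array([ 0.6048, -0.076 ,  0.0738]), 'tool_rot': array([-89.9894,   0.0065, 179.9615]), 'force': array([-0.7957, -0.2924,  1.0939]), 'grip_width': 0.02877418791348183, 'qpos': array([ 28.4525,  21.2007, -28.9423,  96.8022,  11.1577,  64.8645,
       -93.6479])}
```

View pics/w10.png

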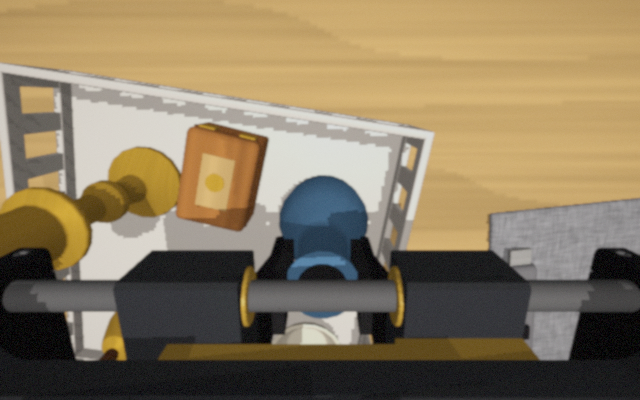

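Request:
move_arm(moves=[[0, -2, 0, 0, 0, 0], [0, -7, 0, 0, 0, 0], [0, -16, 0, 0, 0, 0], [0, -30, 0, 0, 0, 0], [0, -48, 0, 0, 0, 0], [0, -66, 0, 0, 0, 0], [0, -82, 0, 0, 0, 0], [0, -94, 0, 0, 0, 0], [0, -100, 0, 0, 0, 0], [0, -100, 0, 0, 0, 0]])

```text
time_s: 25.77
tool_pos: [0.6057, -0.0758, 0.1756]
tool_rot: [-90.0, 0.2, 180.0]
force: [0.5, 0.5, -1.9]
grip_width: 0.0289
```

```bash
python3 v.py m4 vase; python3 -c "
import cv2
a=cv2.imread('pics/side_m4.png')[80:260,230:410];cv2.imwrite('pics/c4.png',cv2.resize(a,None,fx=3.3,fy=3.3))"
```

```text
top vase none
side vase 0.8 372 z 109.36918305811781 185.58826826643846 top 21 [598.1139 -68.6334] [601.8324 -70.0785]
{'time_s': 25.9667, 'tool_pos': array([ 0.6039, -0.0759,  0.1724]), 'tool_rot': array([-90.0153,  -0.1303, 179.9654]), 'force': array([-0.6466, -0.1296, -1.9126]), 'grip_width': 0.028791173522602784}
```

View pics/c4.png

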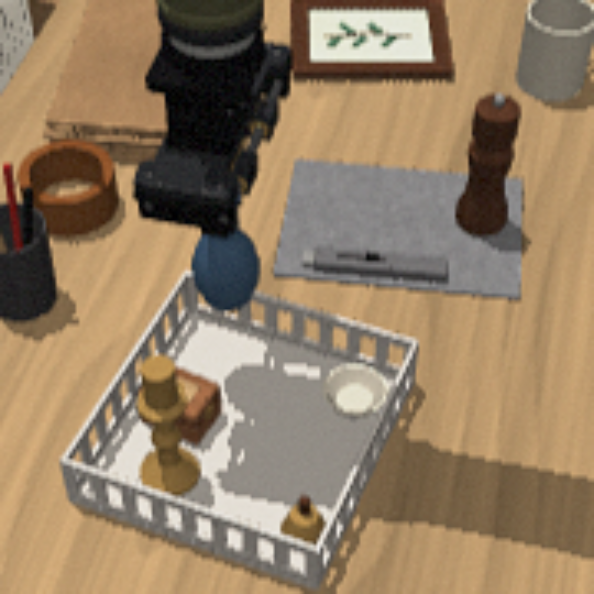

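Request:
move_arm(moves=[[2, 0, 4, 0, 0, 0], [7, 0, 14, 0, 0, 0], [14, 0, 29, 0, 0, 0], [23, 0, 49, 0, 0, 0], [33, 0, 70, 0, 0, 0], [44, 0, 93, 0, 0, 0], [55, 0, 116, 0, 0, 0], [66, 0, 139, 0, 0, 0], [77, 0, 162, 0, 0, 0], [88, 0, 185, 0, 0, 0], [98, 0, 206, 0, 0, 0], [107, 0, 226, 0, 0, 0], [114, 0, 241, 0, 0, 0], [119, 0, 251, 0, 0, 0], [120, 0, 254, 0, 0, 0], [120, 0, 254, 0, 0, 0], [120, 0, 254, 0, 0, 0]])

```text
time_s: 27.38
tool_pos: [0.485, -0.3286, 0.1736]
tool_rot: [-90.1, 0.0, -180.0]
force: [0.7, 0.4, -1.3]
grip_width: 0.0288
```

Request:
move_arm(moves=[[0, 6, 0, 0, 0, 0], [0, 18, 0, 0, 0, 0], [0, 34, 0, 0, 0, 0], [0, 50, 0, 0, 0, 0], [0, 66, 0, 0, 0, 0], [0, 79, 0, 0, 0, 0], [0, 88, 0, 0, 0, 0], [0, 93, 0, 0, 0, 0], [0, 96, 0, 0, 0, 0], [0, 97, 0, 0, 0, 0], [0, 97, 0, 0, 0, 0], [0, 97, 0, 0, 0, 0]])

```text
time_s: 28.38
tool_pos: [0.4851, -0.3302, 0.0776]
tool_rot: [-89.9, 0.1, 180.0]
force: [0.1, 0.1, -1.9]
grip_width: 0.0286
```

Request:
move_arm(moves=[[0, 1, 0, 0, 0, 0], [0, 2, 0, 0, 0, 0], [0, 3, 0, 0, 0, 0], [0, 3, 0, 0, 0, 0], [0, 3, 0, 0, 0, 0]])

```text
time_s: 28.8
tool_pos: [0.4846, -0.3299, 0.0738]
tool_rot: [-90.0, 0.0, 180.0]
force: [-0.4, -0.1, -2.9]
grip_width: 0.0285
```

Request:
move_arm(moves=[[0, 0.5, 0, 0, 0, 0], [0, 1, 0, 0, 0, 0], [0, 1, 0, 0, 0, 0], [0, 1, 0, 0, 0, 0]])

```text
time_s: 29.13
tool_pos: [0.4852, -0.3302, 0.0737]
tool_rot: [-89.9, 0.1, 180.0]
force: [-1.2, -0.3, 3.5]
grip_width: 0.0288
```

Grounded. Release and rise.

Request:
move_arm(moves=[[0, 0, 0, 0, 0, 0], [0, 0, 0, 0, 0, 0], [0, 0, 0, 0, 0, 0], [0, 0, 0, 0, 0, 0], [0, 0, 0, 0, 0, 0], [0, 0, 0, 0, 0, 0], [0, 0, 0, 0, 0, 0], [0, -6, 0, 0, 0, 0], [0, -20, 0, 0, 0, 0], [0, -40, 0, 0, 0, 0], [0, -65, 0, 0, 0, 0], [0, -90, 0, 0, 0, 0], [0, -110, 0, 0, 0, 0], [0, -120, 0, 0, 0, 0], [0, -120, 0, 0, 0, 0]], claw=62)

```text
time_s: 30.38
tool_pos: [0.4861, -0.3306, 0.1959]
tool_rot: [-89.8, 0.2, 180.0]
force: [0.7, 0.3, 0.0]
grip_width: 0.0624
```

```bash
python3 w.py w11 vase pepper_mill
```

```text
vase [([0.4917, -0.3336, 0.0764], 0.59)]
pepper_mill [([0.4162, -0.3354, 0.1037], 0.89)]
  3630 med [ 414.6656 -336.4754  100.3548] zmax 163.43984327433063
  top 191 [ 404.6333 -337.1621  164.0018] [ 453.9654 -336.8657  231.732 ]
{'time_s': 30.6333, 'tool_pos': array([ 0.4836, -0.3293,  0.1909]), 'tool_rot': array([-90.0966,  -0.1429, 179.9672]), 'force': array([-0.0884, -0.6966,  0.1102]), 'grip_width': 0.061961870827253095, 'qpos': array([ 49.5682,  12.0344, -20.6482,  92.6528,   4.3258,  76.2755,
       -61.737 ])}
```

View pics/w11.png

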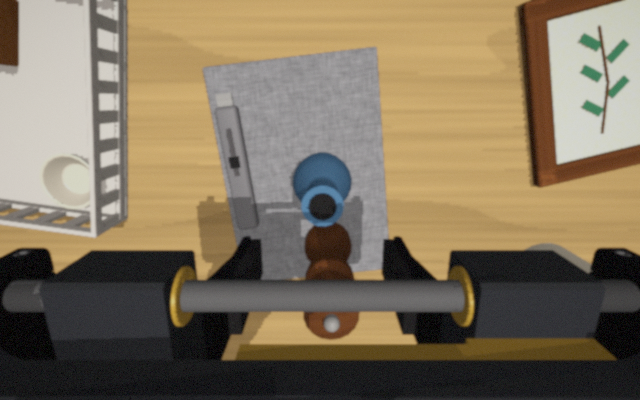

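Request:
move_arm(moves=[[-2, 0, -6, 0, 0, 0], [-7, 0, -20, 0, 0, 0], [-15, 0, -42, 0, 0, 0], [-25, 0, -70, 0, 0, 0], [-36, 0, -100, 0, 0, 0], [-47, 0, -131, 0, 0, 0], [-58, 0, -162, 0, 0, 0], [-69, 0, -193, 0, 0, 0], [-80, 0, -224, 0, 0, 0], [-91, 0, -255, 0, 0, 0], [-102, 0, -285, 0, 0, 0], [-113, 0, -315, 0, 0, 0], [-123, 0, -343, 0, 0, 0], [-131, 0, -365, 0, 0, 0], [-136, 0, -380, 0, 0, 0], [-138, 0, -386, 0, 0, 0], [-138, 0, -386, 0, 0, 0], [-138, 0, -386, 0, 0, 0]])

```text
time_s: 32.13
tool_pos: [0.6223, 0.0561, 0.1924]
tool_rot: [-90.0, -0.0, 180.0]
force: [-0.0, -0.3, 0.5]
grip_width: 0.0622
```

```bash
python3 w.py w12 candlestick trinket_box
```

```text
candlestick [([0.6258, 0.0571, 0.1101], 0.67)]
  3535 med [630.4162  55.1301 110.5834] zmax 151.8876479522057
  top 1196 [623.0836  54.8183 150.7655] [622.3321  54.7763 149.9397]
trinket_box [([0.6344, -0.0067, 0.05], 0.89)]
{'time_s': 32.3833, 'tool_pos': array([0.6227, 0.0545, 0.1928]), 'tool_rot': array([-89.9548,  -0.0003, 179.8373]), 'force': array([-0.3093, -0.0724, -0.7229]), 'grip_width': 0.061947124220706404, 'qpos': array([  20.0487,   18.7255,  -34.4385,   86.4806,   10.7369,   78.1165,
       -105.3519])}
```

Request:
move_arm(moves=[[0, 8, -1, 0, 0, 0], [0, 22, -1, 0, 0, 0], [0, 40, -1, 0, 0, 0], [0, 58, -1, 0, 0, 0], [0, 75, -1, 0, 0, 0], [0, 87, -1, 0, 0, 0], [0, 94, -1, 0, 0, 0], [0, 96, -1, 0, 0, 0], [0, 96, -1, 0, 0, 0], [0, 96, -1, 0, 0, 0]])

```text
time_s: 33.22
tool_pos: [0.6235, 0.0572, 0.0976]
tool_rot: [-90.0, 0.1, 180.0]
force: [0.6, 0.5, -0.2]
grip_width: 0.062
```

Request:
move_arm(moves=[[0, 0, 0, 0, 0, 0], [0, 0, 0, 0, 0, 0], [0, 0, 0, 0, 0, 0], [0, 0, 0, 0, 0, 0], [0, 0, 0, 0, 0, 0], [0, 0, 0, 0, 0, 0], [0, 0, 0, 0, 0, 0], [0, 0, 0, 0, 0, 0], [0, 0, 0, 0, 0, 0], [0, 0, 0, 0, 0, 0]], claw=10, newtons=35)

```text
time_s: 34.05
tool_pos: [0.6228, 0.0567, 0.0968]
tool_rot: [-90.0, 0.0, 180.0]
force: [0.8, -1.2, 0.3]
grip_width: 0.0264
```

Request:
move_arm(moves=[[0, -2, 0, 0, 0, 0], [0, -7, 0, 0, 0, 0], [0, -16, 0, 0, 0, 0], [0, -30, 0, 0, 0, 0], [0, -48, 0, 0, 0, 0], [0, -66, 0, 0, 0, 0], [0, -82, 0, 0, 0, 0], [0, -94, 0, 0, 0, 0], [0, -100, 0, 0, 0, 0], [0, -100, 0, 0, 0, 0], [0, -100, 0, 0, 0, 0]])

```text
time_s: 34.97
tool_pos: [0.6226, 0.0571, 0.1967]
tool_rot: [-90.0, -0.0, 180.0]
force: [0.0, -0.6, -4.0]
grip_width: 0.0265
```

```bash
python3 v.py m5 candlestick; python3 -c "
import cv2
a=cv2.imread('pics/side_m5.png')[60:280,200:420];cv2.imwrite('pics/c5.png',cv2.resize(a,None,fx=2.7,fy=2.7))"
```

```text
top candlestick none
side candlestick 0.86 423 z 62.06125748186378 236.842151616475 top 11 [611.469   61.6809] [611.3504  61.9628]
{'time_s': 35.1667, 'tool_pos': array([0.6221, 0.057 , 0.1955]), 'tool_rot': array([-89.9898,  -0.1191, 179.9663]), 'force': array([-0.0205, -0.799 , -3.9256]), 'grip_width': 0.026650131461296283}
```

View pics/c5.png

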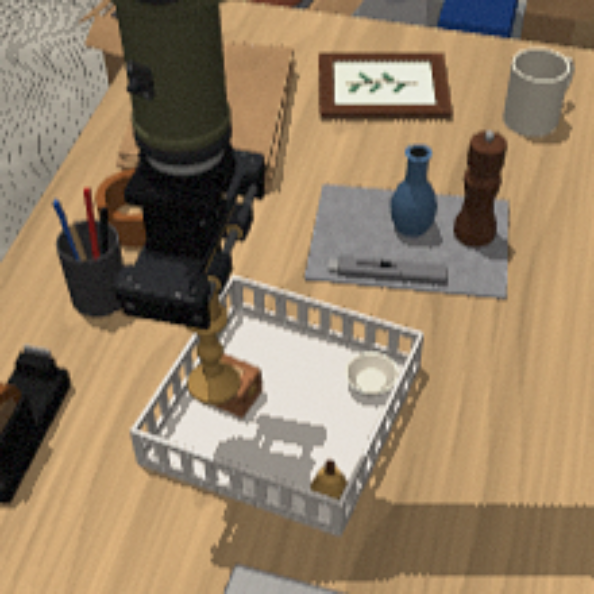

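Request:
move_arm(moves=[[1, 0, 6, 0, 0, 0], [3, 0, 18, 0, 0, 0], [6, 0, 36, 0, 0, 0], [9, 0, 58, 0, 0, 0], [13, 0, 82, 0, 0, 0], [17, 0, 108, 0, 0, 0], [21, 0, 134, 0, 0, 0], [25, 0, 160, 0, 0, 0], [29, 0, 186, 0, 0, 0], [33, 0, 212, 0, 0, 0], [37, 0, 238, 0, 0, 0], [41, 0, 264, 0, 0, 0], [45, 0, 290, 0, 0, 0], [49, 0, 316, 0, 0, 0], [53, 0, 340, 0, 0, 0], [56, 0, 360, 0, 0, 0], [58, 0, 372, 0, 0, 0], [59, 0, 378, 0, 0, 0], [59, 0, 378, 0, 0, 0], [59, 0, 378, 0, 0, 0]])

```text
time_s: 36.83
tool_pos: [0.5638, -0.3197, 0.1967]
tool_rot: [-90.1, 0.0, -180.0]
force: [0.1, 1.3, -3.5]
grip_width: 0.0263
```

Request:
move_arm(moves=[[0, 6, 0, 0, 0, 0], [0, 18, 0, 0, 0, 0], [0, 34, 0, 0, 0, 0], [0, 50, 0, 0, 0, 0], [0, 66, 0, 0, 0, 0], [0, 79, 0, 0, 0, 0], [0, 88, 0, 0, 0, 0], [0, 93, 0, 0, 0, 0], [0, 96, 0, 0, 0, 0], [0, 97, 0, 0, 0, 0], [0, 98, 0, 0, 0, 0], [0, 98, 0, 0, 0, 0], [0, 98, 0, 0, 0, 0]])

```text
time_s: 37.92
tool_pos: [0.564, -0.3211, 0.0995]
tool_rot: [-90.0, 0.1, 180.0]
force: [-0.5, 0.4, -3.8]
grip_width: 0.0264
```

Request:
move_arm(moves=[[0, 0.6, 0, 0, 0, 0], [0, 1.2, 0, 0, 0, 0], [0, 1.8, 0, 0, 0, 0], [0, 1.8, 0, 0, 0, 0], [0, 1.8, 0, 0, 0, 0]])

```text
time_s: 38.33
tool_pos: [0.5635, -0.3208, 0.0969]
tool_rot: [-90.0, -0.0, 180.0]
force: [-0.3, 0.6, -3.8]
grip_width: 0.0265
```

Request:
move_arm(moves=[[0, 0.5, 0, 0, 0, 0], [0, 1, 0, 0, 0, 0], [0, 1, 0, 0, 0, 0], [0, 1, 0, 0, 0, 0]])

```text
time_s: 38.67
tool_pos: [0.5639, -0.321, 0.0967]
tool_rot: [-90.0, 0.0, 180.0]
force: [-0.3, 0.5, 2.5]
grip_width: 0.0268
```

Request:
move_arm(moves=[[0, 0, 0, 0, 0, 0], [0, 0, 0, 0, 0, 0], [0, 0, 0, 0, 0, 0], [0, 0, 0, 0, 0, 0], [0, 0, 0, 0, 0, 0], [0, 0, 0, 0, 0, 0], [0, 0, 0, 0, 0, 0], [0, -6, 0, 0, 0, 0], [0, -20, 0, 0, 0, 0], [0, -40, 0, 0, 0, 0], [0, -62, 0, 0, 0, 0], [0, -80, 0, 0, 0, 0], [0, -92, 0, 0, 0, 0], [0, -96, 0, 0, 0, 0], [0, -96, 0, 0, 0, 0]], claw=70)

```text
time_s: 39.92
tool_pos: [0.5643, -0.3211, 0.1938]
tool_rot: [-89.9, 0.1, 180.0]
force: [0.1, 0.3, 0.1]
grip_width: 0.0704
```

Request:
move_arm(moves=[[-1, 0, -6, 0, 0, 0], [-4, 0, -20, 0, 0, 0], [-9, 0, -42, 0, 2, 0], [-15, 0, -68, 0, 4, 0], [-21, 0, -96, 0, 6, 0], [-27, 0, -124, 0, 8, 0], [-33, 0, -152, 0, 10, 0], [-39, 0, -180, 0, 12, 0], [-45, 0, -208, 0, 14, 0], [-51, 0, -236, 0, 16, 0], [-57, 0, -264, 0, 16, 0], [-62, 0, -288, 0, 16, 0], [-66, 0, -304, 0, 16, 0], [-68, 0, -312, 0, 16, 0], [-68, 0, -312, 0, 16, 0], [-68, 0, -312, 0, 16, 0]])

```text
time_s: 41.25
tool_pos: [0.6311, -0.0088, 0.1911]
tool_rot: [-89.9, -0.1, 164.0]
force: [-0.7, -0.1, -0.2]
grip_width: 0.0703
```

```bash
cat > b.py <<'E'
from h import *
for n in ["wrist","top"]:
    p,d=read_camera(n); i=camera_info(n); cv2.imwrite(f"pics/b_{n}.png",p[:,:,::-1])
    r=models.cut_out("trinket_box",n)
    if not r: print(n,'none');continue
    P=cloud(d,i,r[0]['mask'])*1000
    zm=np.percentile(P[:,2],98);Q=P[P[:,2]>zm-6]
    print(n,zm,cv2.minAreaRect(Q[:,:2].astype(np.float32)))
    z=np.percentile(P[:,2],50); Q=P[abs(P[:,2]-z)<3]; lo=np.percentile(Q,1,axis=0);hi=np.percentile(Q,99,axis=0)
    print('  ',Q.mean(0))
o=env.get_obs();print({k:o[k] for k in ['time_s','tool_pos','tool_rot','force','grip_width','qpos']})
E
python3 b.py; python3 v.py m6 candlestick vase pepper_mill
```

```text
wrist 49.55557357521824 ((631.558837890625, -9.482585906982422), (45.68140411376953, 62.1494026184082), 75.81440734863281)
   [633.0142 -10.0413  47.8354]
top none
{'time_s': 41.45, 'tool_pos': array([ 0.6316, -0.0109,  0.1917]), 'tool_rot': array([-89.9478,  -0.009 , 163.8071]), 'force': array([ 0.0623,  0.6306, -0.0231]), 'grip_width': 0.07011351867624953, 'qpos': array([  22.6275,   18.9086,  -30.3257,   85.6768,    9.6737,   78.0477,
       -114.5515])}
top candlestick 0.61 677 z 6.194446518228452 151.65988501055207 top 142 [ 563.2785 -320.3227] [ 563.497  -320.4977]
top vase 0.59 602 z 40.1434091193137 127.24525922128261 top 172 [ 484.1584 -329.5849] [ 483.6424 -330.0423]
top pepper_mill 0.9 810 z 11.945448577439807 163.14535979292395 top 33 [ 404.3671 -334.7911] [ 408.3011 -333.4994]
side candlestick 0.79 406 z 2.9067501404019316 152.9353089249789 top 46 [ 565.4805 -320.2292] [ 566.2475 -322.5215]
side vase 0.53 1573 z 2.5607323985379575 13.538268367864546 top 549 [ 484.707 -294.74 ] [ 482.4347 -305.8407]
side pepper_mill 0.59 560 z 8.468298978806859 161.36773933151315 top 42 [ 405.26   -335.5057] [ 405.1816 -333.3763]
{'time_s': 41.85, 'tool_pos': array([ 0.6317, -0.009 ,  0.192 ]), 'tool_rot': array([-89.9948,   0.0055, 163.9527]), 'force': array([ 0.1454, -0.5401, -0.1032]), 'grip_width': 0.06988094296064408}
```

View pics/b_wrist.png

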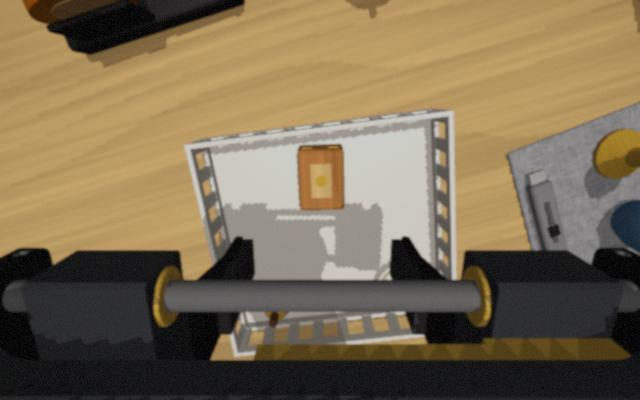

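View pics/side_m6.png

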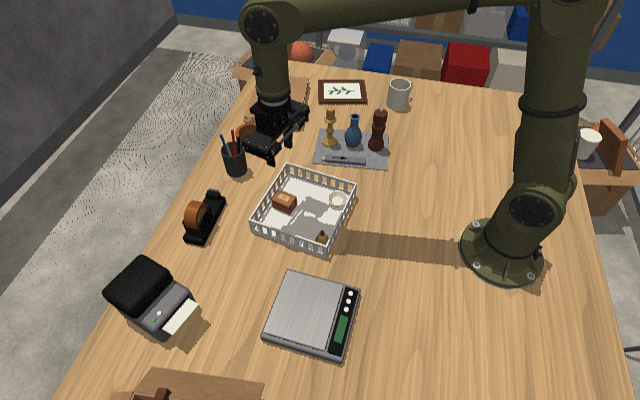

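Request:
move_arm(moves=[[0, 8, 0, 0, 0, 0], [0, 24, 0, 0, 0, 0], [0, 48, 0, 0, 0, 0], [0, 75, 0, 0, 0, 0], [0, 102, 0, 0, 0, 0], [0, 128, 0, 0, 0, 0], [0, 150, 0, 0, 0, 0], [0, 167, 0, 0, 0, 0], [0, 180, 0, 0, 0, 0], [0, 190, 0, 0, 0, 0], [0, 196, 0, 0, 0, 0], [0, 198, 0, 0, 0, 0], [0, 198, 0, 0, 0, 0], [0, 198, 0, 0, 0, 0]])

```text
time_s: 43.02
tool_pos: [0.6326, -0.0089, -0.0051]
tool_rot: [-90.0, 0.1, 164.0]
force: [-0.0, -1.4, 0.4]
grip_width: 0.0704
```

Request:
move_arm(moves=[[0, 0, 0, 0, 0, 0], [0, 0, 0, 0, 0, 0], [0, 0, 0, 0, 0, 0], [0, 0, 0, 0, 0, 0], [0, 0, 0, 0, 0, 0], [0, 0, 0, 0, 0, 0], [0, 0, 0, 0, 0, 0], [0, 0, 0, 0, 0, 0], [0, 0, 0, 0, 0, 0]], claw=25, newtons=25)

```text
time_s: 43.77
tool_pos: [0.632, -0.0089, -0.0058]
tool_rot: [-90.0, 0.0, 164.0]
force: [-0.2, -0.0, 3.0]
grip_width: 0.0457
```

Request:
move_arm(moves=[[0, -2, 0, 0, 0, 0], [0, -7, 0, 0, 0, 0], [0, -16, 0, 0, 0, 0], [0, -30, 0, 0, 0, 0], [0, -48, 0, 0, 0, 0], [0, -68, 0, 0, 0, 0], [0, -86, 0, 0, 0, 0], [0, -100, 0, 0, 0, 0], [0, -108, 0, 0, 0, 0], [0, -110, 0, 0, 0, 0], [0, -110, 0, 0, 0, 0]])

```text
time_s: 44.68
tool_pos: [0.632, -0.009, 0.1045]
tool_rot: [-90.0, 0.1, 164.0]
force: [0.5, -0.2, -1.7]
grip_width: 0.0461
```

```bash
python3 - <<'E'
from h import *
import pickle
p,d,i,ms=pickle.load(open('o.pkl','rb'))['top']
# pan edges: sample along scale x axis line through (467,307), yaw -3.2
y=np.radians(-3.2); ex=np.array([np.cos(y),np.sin(y),0]);c=np.array([.4673,.3069,0.04])
def pix(X):
    q=i['R']@X+i['t'];return int(round(q[0]/q[2]*i['fx']+i['cx'])),int(round(q[1]/q[2]*i['fy']+i['cy']))
for s in range(-100,104,6):
    u,v=pix(c+ex*s/1000); z=d[v,u]; k=np.array([(u-i['cx'])/i['fx']*z,(v-i['cy'])/i['fy']*z,z]);X=i['R'].T@(k-i['t'])
    print(s,(u,v),p[v,u],X[2].round(4))
a=cv2.imread('pics/top0.png')[170:285,125:240];cv2.imwrite('pics/sc.png',cv2.resize(a,None,fx=5,fy=5,interpolation=0))
E
```

```text
-100 (175, 269) [57 50 42] 0.027
-94 (175, 267) [41 41 43] 0.0319
-88 (175, 264) [28 64 36] 0.0359
-82 (175, 261) [31 67 37] 0.0371
-76 (175, 259) [27 66 39] 0.0399
-70 (176, 256) [28 55 33] 0.0396
-64 (176, 254) [18 14 12] 0.0403
-58 (176, 251) [76 74 76] 0.0301
-52 (176, 248) [106 102 101] 0.0391
-46 (176, 246) [101  98  97] 0.0395
-40 (176, 243) [102  98  96] 0.0387
-34 (177, 240) [101  98  95] 0.0374
-28 (177, 238) [101  98  98] 0.0396
-22 (177, 235) [100  97  95] 0.0351
-16 (177, 233) [104 101  97] 0.0405
-10 (177, 230) [100  97  96] 0.0362
-4 (177, 227) [100  97  97] 0.0393
2 (178, 225) [97 96 94] 0.0361
8 (178, 222) [98 96 93] 0.038
14 (178, 219) [100  97  95] 0.0388
20 (178, 217) [99 96 94] 0.0396
26 (178, 214) [100  97  97] 0.0382
32 (178, 212) [98 94 93] 0.04
38 (178, 209) [101  99  96] 0.036
44 (179, 206) [99 95 94] 0.0395
50 (179, 204) [101  98  96] 0.0419
56 (179, 201) [98 96 94] 0.0369
62 (179, 199) [98 95 93] 0.0398
68 (179, 196) [101  97  96] 0.0377
74 (179, 193) [99 95 94] 0.0368
80 (180, 191) [101  97  97] 0.0386
86 (180, 188) [100  96  96] 0.0403
92 (180, 186) [104 101  99] 0.0384
98 (180, 183) [116  91  57] -0.002
```

View pics/sc.png

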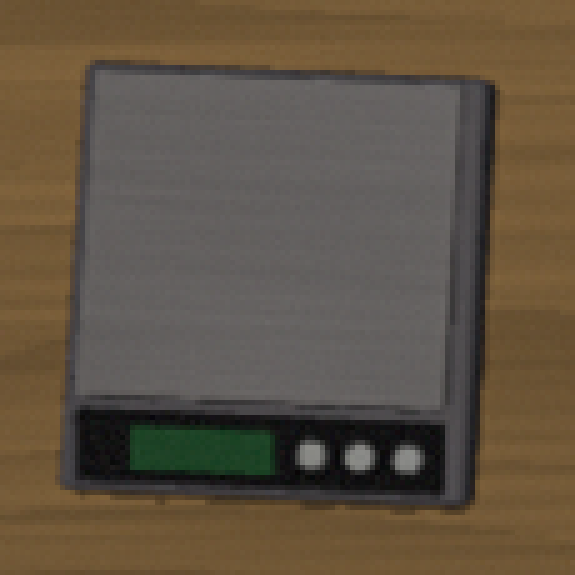

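Request:
move_arm(moves=[[4, 0, -5, 0, 0, 0], [11, 0, -13, 0, -1, 0], [22, 0, -25, 0, -2, 0], [35, 0, -40, 0, -3, 0], [50, 0, -57, 0, -4, 0], [66, 0, -76, 0, -5, 0], [82, 0, -95, 0, -6, 0], [98, 0, -114, 0, -7, 0], [114, 0, -132, 0, -8, 0], [130, 0, -150, 0, -9, 0], [146, 0, -169, 0, -10, 0], [162, 0, -187, 0, -11, 0], [178, 0, -206, 0, -12, 0], [193, 0, -223, 0, -13, 0], [206, 0, -238, 0, -13, 0], [217, 0, -251, 0, -13, 0], [224, 0, -259, 0, -13, 0], [227, 0, -263, 0, -13, 0], [227, 0, -263, 0, -13, 0], [227, 0, -263, 0, -13, 0]])

```text
time_s: 46.35
tool_pos: [0.4865, 0.306, 0.1038]
tool_rot: [-89.9, 0.0, 177.0]
force: [-0.0, -0.8, -1.6]
grip_width: 0.0457
```

```bash
python3 v.py m7 trinket_box
```

```text
top trinket_box none
side trinket_box 0.4 109 z 43.73414986508609 218.85192470910326 top 5 [453.7646 334.2501] [454.7409 330.4706]
{'time_s': 46.55, 'tool_pos': array([0.487 , 0.3053, 0.1038]), 'tool_rot': array([-89.9624,   0.0048, 176.8436]), 'force': array([ 0.6332,  0.0601, -1.1493]), 'grip_width': 0.04602628802827743}
```

View pics/side_m7.png

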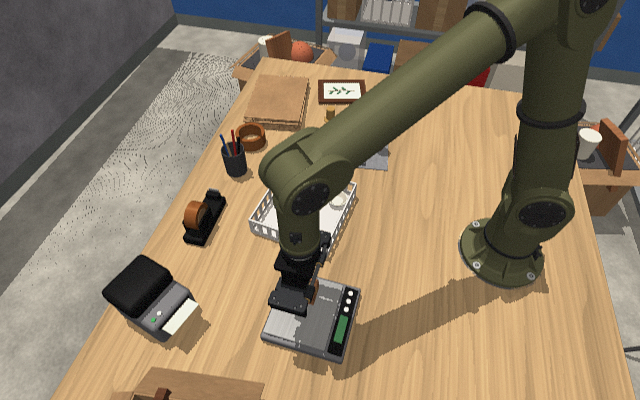

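Request:
move_arm(moves=[[0, 5, 0, 0, 0, 0], [0, 15, 0, 0, 0, 0], [0, 28, 0, 0, 0, 0], [0, 42, 0, 0, 0, 0], [0, 54, 0, 0, 0, 0], [0, 63, 0, 0, 0, 0], [0, 69, 0, 0, 0, 0], [0, 72, 0, 0, 0, 0], [0, 73, 0, 0, 0, 0], [0, 73, 0, 0, 0, 0], [0, 73, 0, 0, 0, 0]])

```text
time_s: 47.47
tool_pos: [0.4867, 0.307, 0.0315]
tool_rot: [-90.0, 0.1, 177.0]
force: [1.0, 0.1, -1.0]
grip_width: 0.0462
```

Request:
move_arm(moves=[[0, 0.6, 0, 0, 0, 0], [0, 1.2, 0, 0, 0, 0], [0, 1.6, 0, 0, 0, 0], [0, 1.6, 0, 0, 0, 0]])

```text
time_s: 47.8
tool_pos: [0.4863, 0.3065, 0.0294]
tool_rot: [-90.0, 0.0, 177.0]
force: [-0.1, 0.6, -1.3]
grip_width: 0.0455
```

Request:
move_arm(moves=[[0, 0.5, 0, 0, 0, 0], [0, 1, 0, 0, 0, 0], [0, 1, 0, 0, 0, 0], [0, 1, 0, 0, 0, 0]])

```text
time_s: 48.13
tool_pos: [0.4864, 0.3065, 0.0292]
tool_rot: [-90.0, 0.0, 177.0]
force: [-2.8, -0.6, 5.3]
grip_width: 0.0459
```

Contact at the expected height; release.

Request:
move_arm(moves=[[0, 0, 0, 0, 0, 0], [0, 0, 0, 0, 0, 0], [0, 0, 0, 0, 0, 0], [0, 0, 0, 0, 0, 0], [0, 0, 0, 0, 0, 0], [0, 0, 0, 0, 0, 0], [0, 0, 0, 0, 0, 0], [0, -6, 0, 0, 0, 0], [0, -20, 0, 0, 0, 0], [0, -45, 0, 0, 0, 0], [0, -75, 0, 0, 0, 0], [0, -105, 0, 0, 0, 0], [0, -135, 0, 0, 0, 0], [0, -155, 0, 0, 0, 0], [0, -163, 0, 0, 0, 0], [0, -163, 0, 0, 0, 0]], claw=75)

```text
time_s: 49.47
tool_pos: [0.4874, 0.3077, 0.1945]
tool_rot: [-90.1, 0.3, 177.0]
force: [-0.9, 0.2, -0.5]
grip_width: 0.0751
```

```bash
python3 b.py
```

```text
wrist 82.23030500657585 ((484.3557434082031, 305.75872802734375), (45.591026306152344, 61.84751510620117), 88.30419158935547)
   [485.7343 305.486   80.5049]
top 78.58882584945498 ((475.845947265625, 284.6305847167969), (2.130610227584839, 37.73127746582031), 88.7240219116211)
   [490.9573 284.2326  60.6518]
{'time_s': 49.6667, 'tool_pos': array([0.4853, 0.3059, 0.1895]), 'tool_rot': array([-89.9064,  -0.1487, 176.9661]), 'force': array([-0.4627,  0.3368, -1.0798]), 'grip_width': 0.07493610241714133, 'qpos': array([   2.0756,   13.6097,  -42.7396,   93.7193,    9.4171,   76.55  ,
       -135.1225])}
```

View pics/b_wrist.png

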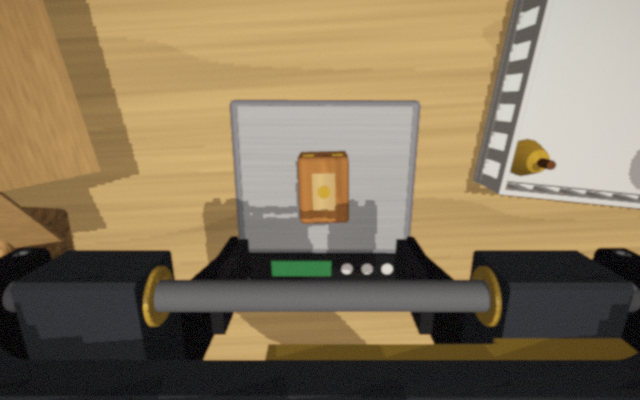

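Request:
move_arm(moves=[[-1, 0, 8, 0, 0, 0], [-4, 0, 24, 0, -1, 0], [-8, 0, 48, 0, -2, 0], [-13, 0, 76, 0, -3, 0], [-19, 0, 108, 0, -3, 0], [-25, 0, 142, 0, -3, 0], [-31, 0, 176, 0, -3, 0], [-37, 0, 210, 0, -3, 0], [-43, 0, 245, 0, -3, 0], [-49, 0, 280, 0, -3, 0], [-56, 0, 315, 0, -3, 0], [-62, 0, 350, 0, -3, 0], [-68, 0, 385, 0, -3, 0], [-74, 0, 420, 0, -3, 0], [-80, 0, 454, 0, -3, 0], [-86, 0, 488, 0, -3, 0], [-92, 0, 521, 0, -3, 0], [-98, 0, 552, 0, -3, 0], [-103, 0, 580, 0, -3, 0], [-107, 0, 602, 0, -3, 0]], claw=62, newtons=35)

```text
time_s: 51.33
tool_pos: [0.5595, -0.3038, 0.1896]
tool_rot: [-90.0, -0.2, 179.8]
force: [-0.8, -0.3, -0.5]
grip_width: 0.0618
```

Request:
move_arm(moves=[[-1, 0, 9, 0, 0, 0], [-3, 0, 17, 0, 0, 0], [-3, 0, 21, 0, 0, 0], [-3, 0, 21, 0, 0, 0], [-3, 0, 21, 0, 0, 0]])

```text
time_s: 51.75
tool_pos: [0.5645, -0.3196, 0.1914]
tool_rot: [-90.0, -0.0, -179.9]
force: [-0.0, -0.5, -0.9]
grip_width: 0.0622
```

```bash
python3 w.py w13 candlestick;  python3 v.py m8 trinket_box
```

```text
candlestick [([0.5656, -0.3176, 0.1127], 0.56)]
  3502 med [ 571.5488 -321.1153  110.8846] zmax 151.9090636640148
  top 1183 [ 563.953  -321.2371  150.8208] [ 563.4715 -321.4639  149.8589]
{'time_s': 51.9, 'tool_pos': array([ 0.5646, -0.3197,  0.1917]), 'tool_rot': array([ -90.006 ,    0.0225, -179.9177]), 'force': array([ 0.6269, -0.2207,  0.4683]), 'grip_width': 0.062148474898536414, 'qpos': array([ 41.3029,  19.4071, -18.0979,  83.4544,   6.0406,  78.0782,
       -66.9966])}
top trinket_box 0.74 743 z 39.79283900755038 84.3352699722922 top 514 [486.8889 306.5025] [487.0648 306.0745]
side trinket_box 0.92 657 z 47.986214458223316 86.1155651485662 top 455 [487.1693 306.9564] [487.5708 306.5171]
{'time_s': 52.1, 'tool_pos': array([ 0.5643, -0.3208,  0.1916]), 'tool_rot': array([ -89.9858,    0.0111, -179.9943]), 'force': array([ 0.2049, -1.2553, -0.44  ]), 'grip_width': 0.062335523967139705}
```

View pics/w13.png

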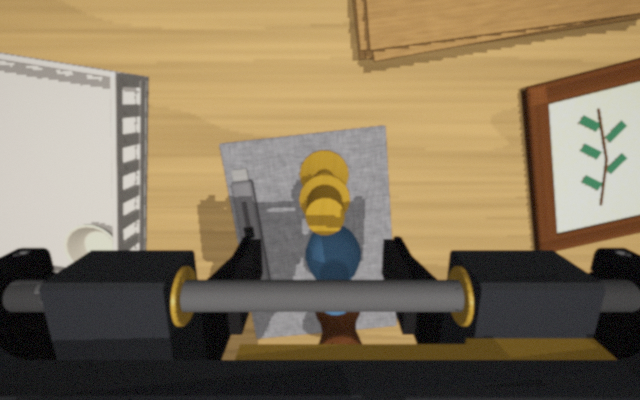

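Request:
move_arm(moves=[[0, 8, 0, 0, 0, 0], [0, 22, 0, 0, 0, 0], [0, 40, 0, 0, 0, 0], [0, 58, 0, 0, 0, 0], [0, 75, 0, 0, 0, 0], [0, 87, 0, 0, 0, 0], [0, 93, 0, 0, 0, 0], [0, 94.6, 0, 0, 0, 0], [0, 94.6, 0, 0, 0, 0], [0, 94.6, 0, 0, 0, 0]])

```text
time_s: 52.93
tool_pos: [0.5649, -0.3215, 0.0977]
tool_rot: [-90.0, 0.1, 180.0]
force: [0.3, -0.2, 0.6]
grip_width: 0.0622
```

Request:
move_arm(moves=[[0, 0, 0, 0, 0, 0], [0, 0, 0, 0, 0, 0], [0, 0, 0, 0, 0, 0], [0, 0, 0, 0, 0, 0], [0, 0, 0, 0, 0, 0], [0, 0, 0, 0, 0, 0], [0, 0, 0, 0, 0, 0], [0, 0, 0, 0, 0, 0], [0, 0, 0, 0, 0, 0], [0, 0, 0, 0, 0, 0]], claw=10)

```text
time_s: 53.77
tool_pos: [0.5642, -0.3214, 0.0968]
tool_rot: [-90.0, 0.0, 180.0]
force: [0.8, -0.8, -0.3]
grip_width: 0.0264
```

Request:
move_arm(moves=[[0, -2, 0, 0, 0, 0], [0, -7, 0, 0, 0, 0], [0, -16, 0, 0, 0, 0], [0, -30, 0, 0, 0, 0], [0, -48, 0, 0, 0, 0], [0, -66, 0, 0, 0, 0], [0, -82, 0, 0, 0, 0], [0, -94, 0, 0, 0, 0], [0, -100, 0, 0, 0, 0], [0, -100, 0, 0, 0, 0], [0, -100, 0, 0, 0, 0]])

```text
time_s: 54.68
tool_pos: [0.564, -0.3211, 0.1964]
tool_rot: [-90.0, -0.0, 180.0]
force: [0.2, -0.3, -3.9]
grip_width: 0.0263
```

Request:
move_arm(moves=[[-1, 0, -6, 0, 0, 0], [-3, 0, -18, 0, 0, 0], [-6, 0, -36, 0, 0, 0], [-9, 0, -58, 0, 0, 0], [-13, 0, -82, 0, 0, 0], [-17, 0, -108, 0, 0, 0], [-21, 0, -134, 0, 0, 0], [-25, 0, -160, 0, 0, 0], [-29, 0, -186, 0, 0, 0], [-33, 0, -212, 0, 0, 0], [-37, 0, -238, 0, 0, 0], [-41, 0, -264, 0, 0, 0], [-45, 0, -290, 0, 0, 0], [-49, 0, -316, 0, 0, 0], [-53, 0, -340, 0, 0, 0], [-56, 0, -359, 0, 0, 0], [-58, 0, -371, 0, 0, 0], [-59, 0, -377, 0, 0, 0], [-59, 0, -377, 0, 0, 0], [-59, 0, -377, 0, 0, 0]])

```text
time_s: 56.35
tool_pos: [0.6232, 0.0547, 0.1964]
tool_rot: [-89.9, -0.0, 179.9]
force: [-0.0, -1.3, -2.9]
grip_width: 0.0264
```

Request:
move_arm(moves=[[0, 6, 0, 0, 0, 0], [0, 18, 0, 0, 0, 0], [0, 34, 0, 0, 0, 0], [0, 50, 0, 0, 0, 0], [0, 66, 0, 0, 0, 0], [0, 79, 0, 0, 0, 0], [0, 88, 0, 0, 0, 0], [0, 93, 0, 0, 0, 0], [0, 96, 0, 0, 0, 0], [0, 97, 0, 0, 0, 0], [0, 97, 0, 0, 0, 0], [0, 97, 0, 0, 0, 0]])

```text
time_s: 57.35
tool_pos: [0.6241, 0.0559, 0.1006]
tool_rot: [-90.0, 0.1, 180.0]
force: [0.8, 0.4, -3.0]
grip_width: 0.0262
```

Request:
move_arm(moves=[[0.5, 1, 0, 0, 0, 0], [0.5, 2, 0, 0, 0, 0], [0.5, 2.5, 0, 0, 0, 0], [0.5, 2.5, 0, 0, 0, 0], [0.5, 2.5, 0, 0, 0, 0]])

```text
time_s: 57.77
tool_pos: [0.6229, 0.0557, 0.0972]
tool_rot: [-90.0, -0.0, 180.0]
force: [0.3, 0.3, -3.6]
grip_width: 0.0266
```

Request:
move_arm(moves=[[0, 0.5, 0, 0, 0, 0], [0, 1, 0, 0, 0, 0], [0, 1, 0, 0, 0, 0], [0, 1, 0, 0, 0, 0]])

```text
time_s: 58.1
tool_pos: [0.6233, 0.0557, 0.0968]
tool_rot: [-90.0, 0.0, 180.0]
force: [-0.2, -0.3, -0.2]
grip_width: 0.0266
```

Request:
move_arm(moves=[[0, 0.3, 0, 0, 0, 0], [0, 0.3, 0, 0, 0, 0], [0, 0.3, 0, 0, 0, 0]])

```text
time_s: 58.35
tool_pos: [0.6234, 0.0557, 0.0968]
tool_rot: [-90.0, 0.1, 180.0]
force: [-1.7, 0.0, 3.8]
grip_width: 0.0268
```

Request:
move_arm(moves=[[0, 0, 0, 0, 0, 0], [0, 0, 0, 0, 0, 0], [0, 0, 0, 0, 0, 0], [0, 0, 0, 0, 0, 0], [0, 0, 0, 0, 0, 0], [0, 0, 0, 0, 0, 0], [0, 0, 0, 0, 0, 0], [0, -6, 0, 0, 0, 0], [0, -20, 0, 0, 0, 0], [0, -40, 0, 0, 0, 0], [0, -62, 0, 0, 0, 0], [0, -80, 0, 0, 0, 0], [0, -92, 0, 0, 0, 0], [0, -96, 0, 0, 0, 0], [0, -96, 0, 0, 0, 0]], claw=62)

```text
time_s: 59.6
tool_pos: [0.6237, 0.0559, 0.1936]
tool_rot: [-90.0, 0.2, 180.0]
force: [-0.6, -0.3, 0.4]
grip_width: 0.0622
```

```bash
python3 w.py w14 candlestick
```

```text
candlestick [([0.6265, 0.058, 0.114], 0.86)]
  3440 med [629.1261  55.2883 109.2147] zmax 150.22336744170653
  top 1176 [621.6855  55.299  149.1628] [621.043   55.2647 148.3812]
{'time_s': 59.75, 'tool_pos': array([0.6222, 0.0555, 0.1907]), 'tool_rot': array([-89.9829,  -0.1216, 179.9653]), 'force': array([-0.0256, -0.381 , -0.3903]), 'grip_width': 0.06169573533967985, 'qpos': array([  16.0892,   17.9847,  -29.372 ,   86.7402,    8.9066,   77.7328,
       -104.0326])}
```

View pics/w14.png

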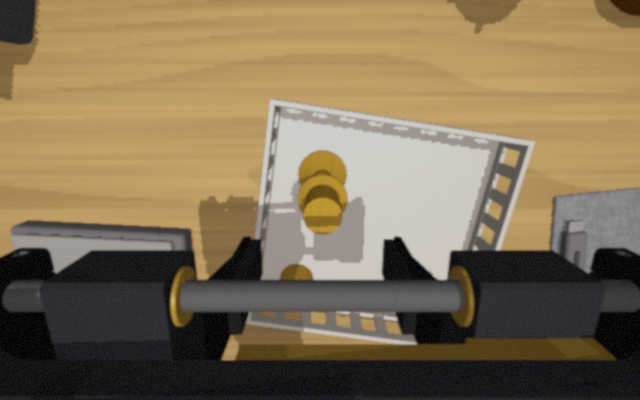

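Request:
move_arm(moves=[[2, 0, 6, 0, 0, 0], [7, 0, 20, 0, 0, 0], [15, 0, 42, 0, 0, 0], [25, 0, 70, 0, 0, 0], [36, 0, 100, 0, 0, 0], [47, 0, 131, 0, 0, 0], [58, 0, 162, 0, 0, 0], [69, 0, 193, 0, 0, 0], [80, 0, 224, 0, 0, 0], [91, 0, 255, 0, 0, 0], [102, 0, 285, 0, 0, 0], [113, 0, 315, 0, 0, 0], [123, 0, 343, 0, 0, 0], [131, 0, 365, 0, 0, 0], [136, 0, 380, 0, 0, 0], [138, 0, 386, 0, 0, 0], [138, 0, 386, 0, 0, 0], [138, 0, 386, 0, 0, 0]], newtons=30)

```text
time_s: 61.25
tool_pos: [0.4848, -0.3292, 0.1914]
tool_rot: [-90.1, -0.0, 180.0]
force: [0.2, 1.2, -0.0]
grip_width: 0.0622
```

```bash
python3 w.py w15 vase
```

```text
vase [([0.4951, -0.3295, 0.0786], 0.62)]
  3477 med [ 492.3889 -330.2861   79.0892] zmax 127.95340289362288
  top 1390 [ 484.2155 -330.3669  126.5043] [ 483.5761 -330.3342  126.4586]
{'time_s': 61.4, 'tool_pos': array([ 0.4856, -0.3283,  0.1919]), 'tool_rot': array([ -90.0377,    0.0086, -179.8732]), 'force': array([-0.119 , -0.4087, -0.4016]), 'grip_width': 0.061798523037951594, 'qpos': array([ 44.8982,  11.5738, -15.4009,  92.7506,   3.1082,  76.1116,
       -60.8246])}
```

Request:
move_arm(moves=[[0, 8, 0, 0, 0, 0], [0, 24, 0, 0, 0, 0], [0, 46, 0, 0, 0, 0], [0, 68, 0, 0, 0, 0], [0, 88, 0, 0, 0, 0], [0, 104, 0, 0, 0, 0], [0, 114, 0, 0, 0, 0], [0, 118, 0, 0, 0, 0], [0, 118, 0, 0, 0, 0], [0, 118, 0, 0, 0, 0]])

```text
time_s: 62.23
tool_pos: [0.4853, -0.3302, 0.0746]
tool_rot: [-90.0, 0.1, 180.0]
force: [0.5, -0.2, 0.8]
grip_width: 0.0623
```

Request:
move_arm(moves=[[0, 0, 0, 0, 0, 0], [0, 0, 0, 0, 0, 0], [0, 0, 0, 0, 0, 0], [0, 0, 0, 0, 0, 0], [0, 0, 0, 0, 0, 0], [0, 0, 0, 0, 0, 0], [0, 0, 0, 0, 0, 0], [0, 0, 0, 0, 0, 0], [0, 0, 0, 0, 0, 0], [0, 0, 0, 0, 0, 0]], claw=10)

```text
time_s: 63.07
tool_pos: [0.4849, -0.3305, 0.0743]
tool_rot: [-90.0, 0.0, 180.0]
force: [-0.4, -0.8, 1.5]
grip_width: 0.0288
```

Request:
move_arm(moves=[[0, -2, 0, 0, 0, 0], [0, -7, 0, 0, 0, 0], [0, -16, 0, 0, 0, 0], [0, -30, 0, 0, 0, 0], [0, -48, 0, 0, 0, 0], [0, -66, 0, 0, 0, 0], [0, -82, 0, 0, 0, 0], [0, -94, 0, 0, 0, 0], [0, -100, 0, 0, 0, 0], [0, -100, 0, 0, 0, 0], [0, -100, 0, 0, 0, 0]])

```text
time_s: 63.98
tool_pos: [0.4844, -0.33, 0.1736]
tool_rot: [-90.0, -0.0, 180.0]
force: [-0.2, -0.2, -2.3]
grip_width: 0.029
```

Request:
move_arm(moves=[[-2, 0, -4, 0, 0, 0], [-7, 0, -14, 0, 0, 0], [-14, 0, -29, 0, 0, 0], [-23, 0, -49, 0, 0, 0], [-33, 0, -70, 0, 0, 0], [-44, 0, -93, 0, 0, 0], [-55, 0, -116, 0, 0, 0], [-66, 0, -139, 0, 0, 0], [-77, 0, -162, 0, 0, 0], [-88, 0, -185, 0, 0, 0], [-98, 0, -206, 0, 0, 0], [-107, 0, -226, 0, 0, 0], [-114, 0, -241, 0, 0, 0], [-119, 0, -251, 0, 0, 0], [-120, 0, -253.5, 0, 0, 0], [-120, 0, -253.5, 0, 0, 0], [-120, 0, -253.5, 0, 0, 0]])

```text
time_s: 65.4
tool_pos: [0.6043, -0.0779, 0.1735]
tool_rot: [-89.9, -0.1, 179.9]
force: [0.8, -0.8, -2.0]
grip_width: 0.0288
```

Request:
move_arm(moves=[[0, 6, 0, 0, 0, 0], [0, 18, 0, 0, 0, 0], [0, 34, 0, 0, 0, 0], [0, 50, 0, 0, 0, 0], [0, 66, 0, 0, 0, 0], [0, 79, 0, 0, 0, 0], [0, 88, 0, 0, 0, 0], [0, 93, 0, 0, 0, 0], [0, 96, 0, 0, 0, 0], [0, 97, 0, 0, 0, 0], [0, 97, 0, 0, 0, 0], [0, 97, 0, 0, 0, 0]])

```text
time_s: 66.4
tool_pos: [0.6055, -0.0768, 0.0778]
tool_rot: [-90.0, 0.1, 180.0]
force: [0.3, -0.7, -3.1]
grip_width: 0.0289
```

Request:
move_arm(moves=[[0, 1, 0, 0, 0, 0], [0, 2, 0, 0, 0, 0], [0, 3, 0, 0, 0, 0], [0, 3, 0, 0, 0, 0], [0, 3, 0, 0, 0, 0]])

```text
time_s: 66.82
tool_pos: [0.6051, -0.0768, 0.0743]
tool_rot: [-90.0, 0.0, 180.0]
force: [0.1, -0.9, -0.5]
grip_width: 0.0287
```

Request:
move_arm(moves=[[0, 0.5, 0, 0, 0, 0], [0, 0.8, 0, 0, 0, 0], [0, 0.8, 0, 0, 0, 0], [0, 0.8, 0, 0, 0, 0]])

```text
time_s: 67.15
tool_pos: [0.6056, -0.077, 0.0742]
tool_rot: [-90.0, 0.1, 180.0]
force: [-0.9, -1.4, 5.7]
grip_width: 0.0289
```

Request:
move_arm(moves=[[0, 0, 0, 0, 0, 0], [0, 0, 0, 0, 0, 0], [0, 0, 0, 0, 0, 0], [0, 0, 0, 0, 0, 0], [0, 0, 0, 0, 0, 0], [0, 0, 0, 0, 0, 0], [0, 0, 0, 0, 0, 0], [0, -6, 0, 0, 0, 0], [0, -20, 0, 0, 0, 0], [0, -40, 0, 0, 0, 0], [0, -65, 0, 0, 0, 0], [0, -90, 0, 0, 0, 0], [0, -110, 0, 0, 0, 0], [0, -120, 0, 0, 0, 0], [0, -120, 0, 0, 0, 0]], claw=62)

```text
time_s: 68.4
tool_pos: [0.6066, -0.0768, 0.1963]
tool_rot: [-89.9, 0.3, 180.0]
force: [0.7, -0.4, -0.3]
grip_width: 0.0619
```

```bash
python3 w.py w16 vase candlestick
```

```text
vase [([0.6139, -0.0817, 0.0813], 0.76), ([0.5487, 0.2262, 0.0331], 0.29)]
  3340 med [610.6079 -77.2632  76.8377] zmax 125.6354229438814
  top 1336 [602.5747 -77.4982 124.1485] [602.054  -77.6401 124.1616]
candlestick [([0.6208, 0.0523, 0.1098], 0.78), ([0.5453, 0.2255, 0.0297], 0.35)]
  4920 med [624.6897  47.6347 107.7242] zmax 149.50292679303683
  top 1290 [621.1293  54.4377 148.3986] [620.6402  55.0851 147.6931]
{'time_s': 68.65, 'tool_pos': array([ 0.6038, -0.0768,  0.1912]), 'tool_rot': array([-90.0247,  -0.1769, 179.9622]), 'force': array([ 0.389 , -0.123 , -0.4731]), 'grip_width': 0.062025692867457446, 'qpos': array([ 25.5839,  15.4151, -25.0691,  89.1234,   6.6132,  77.1155,
       -90.2278])}
```

View pics/w16.png

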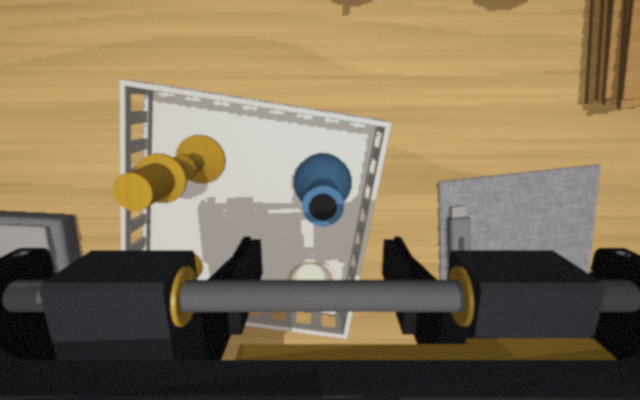

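Request:
move_arm(moves=[[6, 0, 8, 0, 0, 0], [20, 0, 26, 0, 0, 0], [38, 0, 49, 0, 0, 0], [58, 0, 75, 0, 0, 0], [78, 0, 101, 0, 0, 0], [98, 0, 127, 0, 0, 0], [118, 0, 153, 0, 0, 0], [138, 0, 179, 0, 0, 0], [158, 0, 205, 0, 0, 0], [176, 0, 228, 0, 0, 0], [190, 0, 247, 0, 0, 0], [198, 0, 257, 0, 0, 0], [201, 0, 261, 0, 0, 0], [201, 0, 261, 0, 0, 0], [201, 0, 261, 0, 0, 0], [201, 0, 261, 0, 0, 0]], claw=75)

```text
time_s: 69.98
tool_pos: [0.4046, -0.3362, 0.193]
tool_rot: [-90.0, 0.0, -179.9]
force: [0.0, 0.3, -0.2]
grip_width: 0.0749
```

```bash
python3 w.py w17 pepper_mill
```

```text
pepper_mill [([0.4129, -0.3383, 0.1561], 0.86), ([0.4831, -0.3076, 0.0033], 0.69)]
  4587 med [ 412.8046 -337.3886  152.8045] zmax 165.5023419456897
  top 244 [ 403.912  -337.7895  164.6846] [ 403.0858 -337.6589  164.1337]
{'time_s': 70.1333, 'tool_pos': array([ 0.4045, -0.3366,  0.1931]), 'tool_rot': array([ -90.0079,    0.0077, -179.9109]), 'force': array([-0.4253, -0.6267, -0.7448]), 'grip_width': 0.07514394503903701, 'qpos': array([ 48.2661,   4.0555, -11.912 , 100.7952,   0.8537,  75.2364,
       -53.7454])}
```

View pics/w17.png

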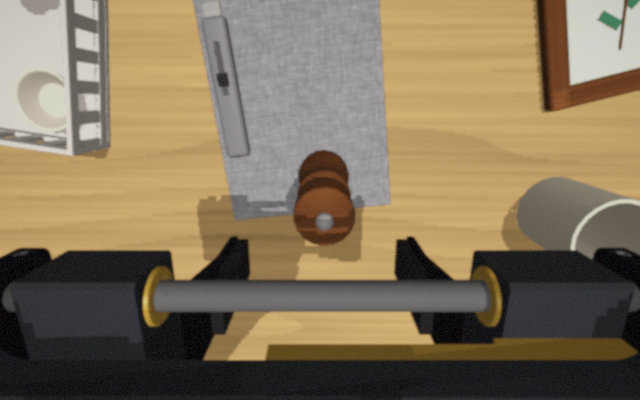

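Request:
move_arm(moves=[[0, 8, 0, 0, 0, 0], [0, 22, 0, 0, 0, 0], [0, 40, 0, 0, 0, 0], [0, 58, 0, 0, 0, 0], [0, 75, 0, 0, 0, 0], [0, 88, 0, 0, 0, 0], [0, 95, 0, 0, 0, 0], [0, 97, 0, 0, 0, 0], [0, 97, 0, 0, 0, 0], [0, 97, 0, 0, 0, 0]])

```text
time_s: 70.97
tool_pos: [0.4042, -0.3379, 0.0968]
tool_rot: [-90.0, 0.0, 180.0]
force: [0.3, 0.3, 0.9]
grip_width: 0.075
```

Request:
move_arm(moves=[[0, 0, 0, 0, 0, 0], [0, 0, 0, 0, 0, 0], [0, 0, 0, 0, 0, 0], [0, 0, 0, 0, 0, 0], [0, 0, 0, 0, 0, 0], [0, 0, 0, 0, 0, 0], [0, 0, 0, 0, 0, 0], [0, 0, 0, 0, 0, 0], [0, 0, 0, 0, 0, 0], [0, 0, 0, 0, 0, 0]], claw=20)

```text
time_s: 71.8
tool_pos: [0.4037, -0.3378, 0.0963]
tool_rot: [-90.0, 0.0, 180.0]
force: [0.3, 0.2, 1.6]
grip_width: 0.0435
```

Request:
move_arm(moves=[[0, -2, 0, 0, 0, 0], [0, -7, 0, 0, 0, 0], [0, -16, 0, 0, 0, 0], [0, -30, 0, 0, 0, 0], [0, -48, 0, 0, 0, 0], [0, -66, 0, 0, 0, 0], [0, -82, 0, 0, 0, 0], [0, -94, 0, 0, 0, 0], [0, -100, 0, 0, 0, 0], [0, -100, 0, 0, 0, 0], [0, -100, 0, 0, 0, 0]])

```text
time_s: 72.72
tool_pos: [0.4035, -0.3375, 0.1959]
tool_rot: [-90.0, -0.0, 180.0]
force: [0.6, 0.8, -2.4]
grip_width: 0.043
```

Request:
move_arm(moves=[[-2, 0, -5, 0, 0, 0], [-7, 0, -15, 0, 0, 0], [-14, 0, -31, 0, 0, 0], [-23, 0, -51, 0, 0, 0], [-33, 0, -74, 0, 0, 0], [-44, 0, -98, 0, 0, 0], [-55, 0, -122, 0, 0, 0], [-66, 0, -147, 0, 0, 0], [-77, 0, -171, 0, 0, 0], [-88, 0, -195, 0, 0, 0], [-99, 0, -220, 0, 0, 0], [-110, 0, -244, 0, 0, 0], [-121, 0, -268, 0, 0, 0], [-131, 0, -290, 0, 0, 0], [-140, 0, -310, 0, 0, 0], [-147, 0, -326, 0, 0, 0], [-151, 0, -335, 0, 0, 0], [-152, 0, -337.3, 0, 0, 0], [-152, 0, -337.3, 0, 0, 0], [-152, 0, -337.3, 0, 0, 0]])

```text
time_s: 74.38
tool_pos: [0.5554, -0.0016, 0.1957]
tool_rot: [-89.9, -0.1, 179.9]
force: [0.4, 0.4, -2.0]
grip_width: 0.0433
```

Request:
move_arm(moves=[[0, 6, 0, 0, 0, 0], [0, 18, 0, 0, 0, 0], [0, 34, 0, 0, 0, 0], [0, 50, 0, 0, 0, 0], [0, 66, 0, 0, 0, 0], [0, 79, 0, 0, 0, 0], [0, 88, 0, 0, 0, 0], [0, 93, 0, 0, 0, 0], [0, 96, 0, 0, 0, 0], [0, 97, 0, 0, 0, 0], [0, 97, 0, 0, 0, 0], [0, 97, 0, 0, 0, 0]])

```text
time_s: 75.38
tool_pos: [0.5565, -0.0004, 0.0999]
tool_rot: [-90.0, 0.1, 180.0]
force: [-0.2, 0.4, -2.1]
grip_width: 0.0431
```

Request:
move_arm(moves=[[0, 1, 0, 0, 0, 0], [0, 2, 0, 0, 0, 0], [0, 3, 0, 0, 0, 0], [0, 3, 0, 0, 0, 0], [0, 3, 0, 0, 0, 0]])

```text
time_s: 75.8
tool_pos: [0.5561, -0.0005, 0.0963]
tool_rot: [-90.0, 0.0, 180.0]
force: [0.8, -0.7, -0.3]
grip_width: 0.0435
```

Request:
move_arm(moves=[[0, 0.5, 0, 0, 0, 0], [0, 0.8, 0, 0, 0, 0], [0, 0.8, 0, 0, 0, 0], [0, 0.8, 0, 0, 0, 0]])

```text
time_s: 76.13
tool_pos: [0.5565, -0.0004, 0.0964]
tool_rot: [-90.0, 0.1, 180.0]
force: [-1.9, -0.4, 5.1]
grip_width: 0.0432
```

Release, rise.

Request:
move_arm(moves=[[0, 0, 0, 0, 0, 0], [0, 0, 0, 0, 0, 0], [0, 0, 0, 0, 0, 0], [0, 0, 0, 0, 0, 0], [0, 0, 0, 0, 0, 0], [0, 0, 0, 0, 0, 0], [0, 0, 0, 0, 0, 0], [0, -6, 0, 0, 0, 0], [0, -20, 0, 0, 0, 0], [0, -40, 0, 0, 0, 0], [0, -65, 0, 0, 0, 0], [0, -90, 0, 0, 0, 0], [0, -110, 0, 0, 0, 0], [0, -120, 0, 0, 0, 0], [0, -120, 0, 0, 0, 0]], claw=78)

```text
time_s: 77.38
tool_pos: [0.5575, -0.0002, 0.2182]
tool_rot: [-90.0, 0.3, 180.0]
force: [0.5, -0.2, -0.2]
grip_width: 0.0784
```

Request:
move_arm(moves=[[5, 0, 8, 0, 0, 0], [15, 0, 26, 0, 0, 0], [30, 0, 50, 0, 0, 0], [45, 0, 78, 0, 0, 0], [60, 0, 106, 0, 0, 0], [75, 0, 134, 0, 0, 0], [90, 0, 162, 0, 0, 0], [105, 0, 190, 0, 0, 0], [120, 0, 218, 0, 0, 0], [130, 0, 246, 0, 0, 0], [140, 0, 274, 0, 0, 0], [145, 0, 300, 0, 0, 0], [150, 0, 325, 0, 0, 0], [150, 0, 345, 0, 0, 0], [150, 0, 355, 0, 0, 0], [150, 0, 360, 0, 0, 0], [150, 0, 360, 0, 0, 0]])

```text
time_s: 78.8
tool_pos: [0.4049, -0.3604, 0.214]
tool_rot: [-90.1, -0.1, 179.9]
force: [0.8, -0.7, -0.0]
grip_width: 0.0778
```

```bash
python3 v.py fin candlestick vase pepper_mill trinket_box bell dish knife
```

```text
top candlestick 0.79 486 z 8.389669936483209 151.73320035665728 top 129 [621.7661  55.6389] [621.4685  55.6568]
top vase 0.76 544 z 4.585572527372671 127.38232412150535 top 181 [604.66   -76.7782] [604.4777 -77.0259]
top pepper_mill 0.79 530 z 5.063910600643219 164.66663199318603 top 28 [555.5564   0.2234] [556.292    0.2794]
top trinket_box 0.56 657 z 51.390165439021516 84.91303044103093 top 478 [486.0154 306.2627] [486.9263 305.9657]
top bell 0.75 205 z 4.110747003828865 52.923738131686356 top 14 [493.8586  87.5283] [494.2565  87.5866]
top dish 0.61 472 z 6.1686141898747024 25.73956586973624 top 130 [483.6152 -61.7111] [482.0074 -61.4474]
top knife 0.75 576 z 12.121234098977755 22.744894990128255 top 400 [ 491.1349 -238.4577] [ 490.7936 -238.3416]
side candlestick 0.77 552 z 6.073026105783619 153.10226637982902 top 74 [623.8429  56.2259] [623.8867  55.3932]
side vase 0.88 299 z 16.232400294701012 129.40199937767153 top 61 [606.0623 -75.9892] [606.143  -78.3212]
side pepper_mill 0.75 672 z 9.400386002324923 163.06450315451303 top 32 [556.6926   2.3683] [557.0521   0.4981]
side trinket_box 0.72 659 z 44.47046909913174 86.43942298637344 top 427 [487.3507 307.2842] [487.6372 306.7098]
side bell 0.47 131 z 7.008409350105063 56.2025290569645 top 10 [490.3124  93.362 ] [484.8573 103.1567]
side dish 0.56 249 z 8.784943280207012 28.891267691716997 top 82 [482.5965 -65.7953] [482.1129 -64.1303]
side knife 0.61 234 z 8.713699482433082 28.472010521499286 top 74 [483.0516 -66.7752] [482.6031 -62.8052]
{'time_s': 79.6, 'tool_pos': array([ 0.4057, -0.3604,  0.2154]), 'tool_rot': array([-89.9948,  -0.0004, 179.9641]), 'force': array([ 0.7134, -0.3954,  1.0498]), 'grip_width': 0.07805944736444806}
```

View pics/top_fin.png

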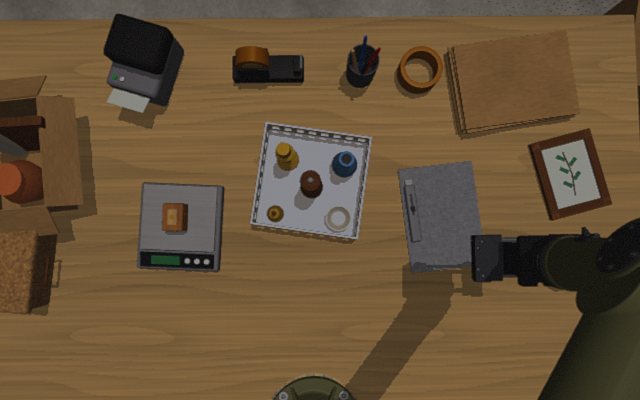

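View pics/side_fin.png

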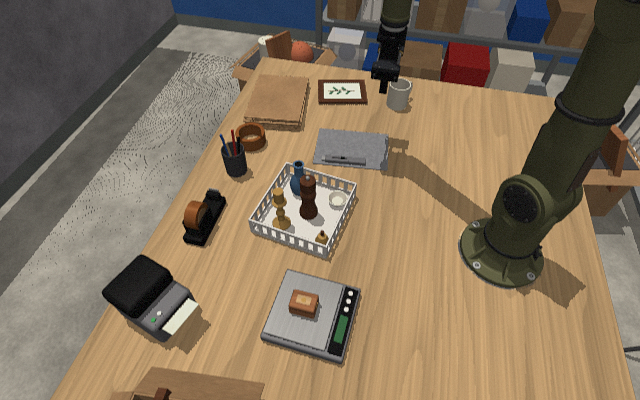

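```bash
python3 -c "
from cell import job
print(job.sign_off())"
```

```text
the job is handed in; nothing more can be done
None
```

The order is done and handed in at about 80 s. The mill, vase and candlestick went to the mat, then the trinket box onto the scale pan, then each tall piece back to its spot.

**Final camera checks**
- **Tall pieces:** all three stand upright, within about 1.5 mm of where the top camera first saw them.
- **Trinket box:** it sits flat at about (486–487, 306) mm; I measured the pan's centre at about (486, 306) mm.
- **Bell, dish and knife:** in the pictures they look unmoved. The last side-camera knife reading was a false detection on the dish, so I relied on the top camera for the knife. It read (491, −238) mm, against a first fit of (497, −238) mm by a different method. I never touched it.

**What went wrong or disagreed**
- **Fingertip position:** the fingertips were really about 31 mm higher than the stated tool frame. My first try at the mill closed on nothing. The second pressed on its head with about 19 N, well under the 40 N limit, and the mill stayed upright and in place. I corrected the heights from the wrist camera's depth readings after that.
- **Vase grip:** I regripped the vase twice before lifting because the opening read about 29 mm on a 26 mm neck. It held and stayed upright.

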